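Get the aluminium tin out from behind the toiletries and tidy the ledge again

TASK

Move the green flask, the blue cup and the chrome brush holder from around the small aluminium box over to the dark rubber mat, leaving the box where it is meanwhile; then set the box in the middle of the wooden board with its long sides along the board's long sides, and after that stand the flask, the cup and the brush holder back upright where each one stood at the start. Set things down without dropping or tipping them, and leave the two bottles and the soap dish alone.

Things in the scene. Friction and masses are not known exactly. Their poses are not given: they have to be found in the camera images.
- tin: The small aluminium box with its hinged lid shut (the lid stays shut; it moves as one piece): 80 mm along its x, 62 mm along its y, 36 mm high, plain upright sides. About 0.25 kg. Origin: centre of the underside, z up. Hinge on the +x side, clasp on the -x side (each sticks out about 3 mm); take it by the two 80 mm long sides, 62 mm apart along y. The gap to the flask, cup or holder on either long side and on the clasp side is only about 12 mm at the start.
- flask: Green glass aftershave flask, round, 54 mm diameter and straight-sided up to 66 mm, then a shoulder and a green cap 26 mm wide; 98 mm high in all, about 0.2 kg. Origin: centre of the underside, z up. At the start it stands at one of three places (in the box's frame, to within 2 mm): x 0, y +72 mm; x 0, y -72 mm; or x -83 mm, y 0. Must go back where it started.
- cup: Blue plastic cup, open on top, empty, round: 56 mm diameter at the foot, 60 mm at the rim, 85 mm high, walls 3 mm, about 90 g. Origin: centre of the underside, z up. Stands at another of the same three places. Must go back where it started.
- holder: Chrome brush holder: solid upright cylinder 54 mm in diameter and 70 mm high, with the head of a pale shaving brush (34 mm wide) sticking out to 93 mm height; one piece, about 0.2 kg. Origin: centre of the underside, z up. Stands at the third of the same three places. Must go back where it started.
- mat: Dark rubber mat fixed to the ledge, the side area: 270 mm along its x, 150 mm along its y, 4 mm thick. Origin: centre of the underside, z up (top face at z = 4 mm). Room for three things in a row along x, 90 mm apart.
- board: Wooden board fixed to the ledge, place for the aluminium box: 140 mm along its x, 100 mm along its y, 10 mm thick. Origin: centre of the underside, z up (top face at z = 10 mm).
- bottle_white: White plastic bottle with grey cap, 52 mm diameter, 150 mm high, standing loose beyond the box. Bystander. Origin: centre of the underside.
- bottle_amber: Amber glass bottle with black cap, 52 mm diameter, 150 mm high, standing loose beyond the box. Bystander. Origin: centre of the underside.
- soap: Blue soap dish with a yellow soap on it, 70 x 100 mm, 30 mm high, loose, on the robot's side of the wooden board (its centre about 127 mm from the board's). Bystander. Origin: centre of the underside.
There are look-alikes about, which are no part of the job. Of the things like the cup, leave any that is yellow; of the rest the smaller one is meant.

How it is judged:
By the outcome, as a careful person would: the job done as asked, in the order asked, and still so for the second after the job is handed in, with the robot touching nothing.
It also fails if it takes over 144 s, if anything falls off the work surface, if the arm or the gripper's body presses on something with over 40 N, if the wrist force passes 120 N, or if a joint passes its speed limit or range.

ROBOT

A 7-joint arm with a two-finger parallel gripper is mounted at the origin on the work surface. World frame = base frame: x ahead of the robot, y to its left, z up, the work surface at z = 0. Lengths are in m, angles in degrees, forces in N, time in s.
With the tool pointing down it reaches from about 0.425 to 0.875 m from the base axis. Payload 4.7 kg.
Tool frame: the origin (TCP) lies on the centre line of the jaws, within the pads' length; the fingertips stand 8 mm ahead of it and the grasp point (between the pads) lies 11 mm behind it; z points along the fingers, y is the direction in which the jaws open and shut (so a half turn about z gives the same grasp; the last joint's range is limited). The gripper opens to 87 mm and grips with 3 to 60 N. Pads are 19 mm wide; open, the fingers measure 117 mm over their backs; the gripper's body (75 mm by 190 mm) begins 51 mm behind the grasp point.
Start: joints at [-66.916, 18.392, -4.016, 83.108, 1.295, 78.541, -3.26], TCP at [0.246, 0.601, 0.231] pointing down, gripper open.
Joint ranges: [-163.93, 163.93], [-17.29, 119.83], [-79.2, 71.16], [3.27, 140.29], [-89.18, 269.18], [5.43, 117.66], [-154.24, 154.24]. Speed limits (degrees/s): [147.25, 147.25, 180, 180, 180, 180, 180].

INTERFACE

Orientations are given as [roll, pitch, yaw] about the fixed x, y, z axes, in that order (R = Rz(yaw) Ry(pitch) Rx(roll)).
In Python, from cell import status, vision, workorder gives the robot as it stands.
- The arm moves only by the tool step_arm, never from a script. Its argument "series" is a list of rows, each an object of numbers: "ax", "ay", "az": the turn, a rotation vector about the world's x, y, z in degrees; "x", "y", "z": the shift along the world's x, y, z in m; "claw": the opening in per cent of the stroke, from 0 (shut) to 100 (fully open). In form: [{"ax": .., "ay": .., "az": .., "x": .., "y": .., "z": .., "claw": ..}, ...]. A call has 1 to 12 rows; each row is the pose to reach, as a shift and turn from the pose commanded when the call began; what a row does not reach only later rows make up. A row lasts 1/10 s, in which the tool goes at most 50 mm and 8.59 degrees, less where a joint would pass 70% of its speed; a pose out of reach is approached as far as the arm can. A call with a gripper value outside its range is refused whole. The fingers move at their own pace and stop on an object; "squeeze" is the grip in N (left out, the last holds). Time passes only in rows, so rows that repeat a pose let the fingers close. It gives the time, the measured TCP pose, the force and the opening at its end, in the units of the state.
- status.get_obs(): the state, without advancing time (a new reading comes with each control period).
- vision.read_camera(name): name is "scene" or "side" or "wrist"; returns the picture (384x512x3 uint8, red, green, blue); there is no depth.
- vision.camera_params(name): a dict with "fovy" (degrees; the focal length in pixels is half the picture's height over the tangent of half this angle, whatever the lens; pixels are square), "cx", "cy" (the principal point, pixels), "eye" and "orientation" of the camera in the world; the wrist camera has in their place "tool_from_camera" (4x4, takes a point from camera to tool coordinates, whose origin is the TCP and whose axes are the flange's). Camera axes: x right, y down, z forward; pixel columns grow to the right and rows downward; lengths in m; the calibration is good to about 2 mm. A picture is of the moment at which its call begins: read the wrist's pose just before it. camera_params takes no time and is no camera call.
- workorder.sign_off(): hands the job in, once; it reports no verdict.
The state is a dict: "time_s": time; "qpos": joint angles; "joint_velocities": joint speeds; "effort": joint torques, N m; "tool_pos": TCP position; "tool_rot": TCP orientation; "force": force on the tool from outside, world axes, zero at the start; "wrist_torque": the same for the moment, N m; "grip_width": finger opening in m.
Only numpy, scipy, OpenCV 4.12 (cv2) and the standard library are available. Lean on these libraries where they do the work, as an engineer would, in place of code of your own. Each camera call takes 0.05 s, during which the arm holds its last target.

## Working session

There is one attempt and no reset: what is moved stays moved. The work goes in short steps, Python scripts to look and compute and a tool call to move; the robot and the scene stay as the last step left them, time stands still between calls to the robot, and variables do not carry over. Pictures are saved under pics/ and viewed, and the job is handed in when it is done.

Besides the shell and the picture viewer there is one more tool, called after "Emit:" as name(argument=value, ...) on one line, values as JSON. step_arm: Moves the arm, as the interface text tells. Its arguments: {"type":"object","properties":{"series":{"type":"array"},"squeeze":{"type":"number"}},"required":["series"]}

```bash
ls; mkdir -p pics
python3 - <<'E'
from cell import status, vision, workorder
import cv2
o=status.get_obs(); print(o)
for n in ("scene","side","wrist"):
    print(n,vision.camera_params(n))
    im=vision.read_camera(n); cv2.imwrite(f"pics/{n}0.png",cv2.cvtColor(im,cv2.COLOR_RGB2BGR))
E
```

```text
pics
{'time_s': 0.0, 'qpos': array([-66.9149496 ,  18.43850417,  -4.01352612,  83.17614583,
         1.29590616,  78.54030226,  -3.2590014 ]), 'joint_velocities': array([-0.05034263, -0.00396522, -0.04857882,  0.05191694, -0.01221611,
       -0.09941477, -0.05593187]), 'effort': array([-9.02982538e-04, -4.91270900e+01, -4.04385868e-01, -3.12528098e+01,
       -6.38859300e-02,  4.36129177e-02,  1.76507710e-04]), 'tool_pos': array([0.24627228, 0.6009504 , 0.22945663]), 'tool_rot': array([-1.79890334e+02,  7.32726062e-03,  1.57724010e+02]), 'force': array([0.2788381 , 0.59179543, 0.86149371]), 'wrist_torque': array([-0.03178951,  0.00841066, -0.04111273]), 'grip_width': 0.0872832780764519}
scene {'fovy': 51.639662841408786, 'cx': 251.30329792655206, 'cy': 189.02758096548672, 'eye': array([1.35541737, 0.20127793, 0.69228406]), 'orientation': array([-1.30380728e+02,  1.06330227e-01,  1.04654428e+02])}
side {'fovy': 49.85213726302207, 'cx': 252.0638441724681, 'cy': 195.03427361748436, 'eye': array([0.44206988, 0.86903803, 0.77632397]), 'orientation': array([-129.71066136,    1.12636594, -170.82078719])}
wrist {'fovy': 59.927029808254524, 'cx': 255.79243315290535, 'cy': 191.48905334936705, 'tool_from_camera': array([[ 5.74121116e-04, -9.63374368e-01, -2.68159463e-01,
         7.34083391e-02],
       [ 9.99999508e-01,  7.70005425e-04, -6.25309487e-04,
         6.06510252e-04],
       [ 8.08891374e-04, -2.68158972e-01,  9.63374336e-01,
        -1.54381870e-01],
       [ 0.00000000e+00,  0.00000000e+00,  0.00000000e+00,
         1.00000000e+00]])}
```

View pics/scene0.png

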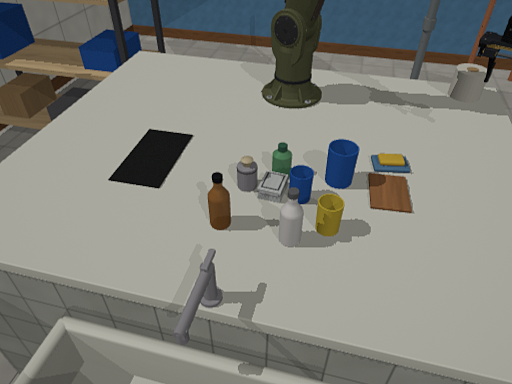

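View pics/side0.png

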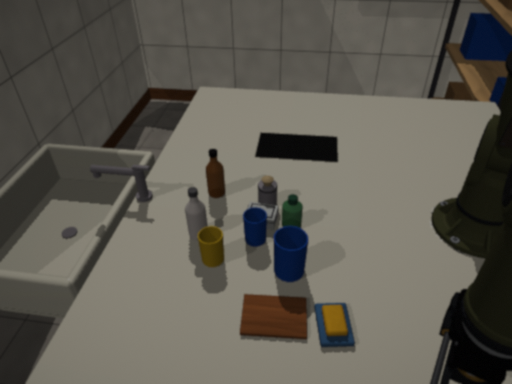

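View pics/wrist0.png

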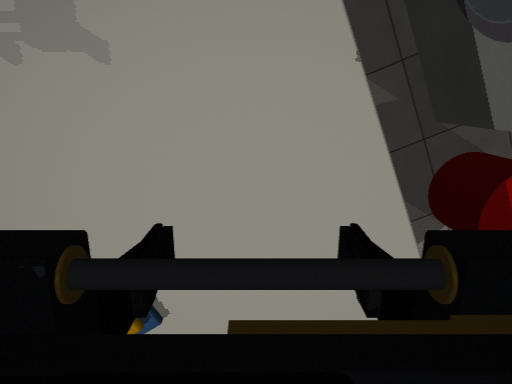

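```bash
cat > h.py <<'E'
import numpy as np, cv2
from cell import status, vision
from scipy.spatial.transform import Rotation as Ro
def R(rpy): return Ro.from_euler('xyz',rpy,degrees=True).as_matrix()
def cam(n,obs=None):
    p=vision.camera_params(n); f=192/np.tan(np.radians(p['fovy']/2))
    K=np.array([[f,0,p['cx']],[0,f,p['cy']],[0,0,1]])
    if n=='wrist':
        T=np.eye(4); T[:3,:3]=R(obs['tool_rot']); T[:3,3]=obs['tool_pos']
        T=T@p['tool_from_camera']; return K,T[:3,:3],T[:3,3]
    return K,R(p['orientation']),np.array(p['eye'])
def onz(c,uv,z):
    K,Rm,e=c; d=Rm@np.linalg.solve(K,[uv[0],uv[1],1]); return e+d*(z-e[2])/d[2]
def proj(c,P):
    K,Rm,e=c; q=K@(Rm.T@(np.asarray(P)-e)); return q[:2]/q[2]
def snap(n,name):
    o=status.get_obs(); im=cv2.cvtColor(vision.read_camera(n),cv2.COLOR_RGB2BGR)
    cv2.imwrite(f"pics/{name}.png",im); np.save(f"pics/{name}.npy",np.r_[o['tool_pos'],o['tool_rot']]); return im,cam(n,o)
def load(n,name):
    q=np.load(f"pics/{name}.npy"); return cv2.imread(f"pics/{name}.png"),cam(n,dict(tool_pos=q[:3],tool_rot=q[3:]))
def crop(im,x0,y0,x1,y1,s,name):
    cv2.imwrite(f"pics/{name}.png",cv2.resize(im[y0:y1,x0:x1],None,fx=s,fy=s,interpolation=cv2.INTER_CUBIC))
E
python3 - <<'E'
from h import *
s=cv2.imread('pics/scene0.png'); d=cv2.imread('pics/side0.png')
crop(s,220,130,420,260,4,'s1'); crop(d,180,150,360,350,3,'d1')
for n,im in (('scene',s),('side',d)):
    c=cam(n); hsv=cv2.cvtColor(im,cv2.COLOR_BGR2HSV)
    M={'mat':(cv2.inRange(im,(0,0,0),(30,30,30)),.004),'board':(cv2.inRange(hsv,(3,90,50),(14,255,200)),.010)}
    for k,(m,z) in M.items():
        m=cv2.morphologyEx(m,cv2.MORPH_OPEN,np.ones((3,3)))
        cs,_=cv2.findContours(m,cv2.RETR_EXTERNAL,cv2.CHAIN_APPROX_NONE)
        for q in sorted(cs,key=cv2.contourArea)[::-1][:4]:
            if cv2.contourArea(q)<500: continue
            W=np.array([onz(c,p[0],z)[:2] for p in q],np.float32)
            print(n,k,cv2.boundingRect(q),cv2.minAreaRect(W))
E
```

```text
scene mat (110, 130, 81, 58) ((0.4974987208843231, -0.3264944553375244), (0.267621248960495, 0.14890553057193756), 1.3431977033615112)
scene board (369, 174, 43, 38) ((0.4986201524734497, 0.3491523861885071), (0.14435447752475739, 0.09998732805252075), 4.473630905151367)
scene board (316, 42, 100, 19) ((-0.47691142559051514, 0.24939654767513275), (0.4324703514575958, 0.11862967908382416), 89.9314956665039)
scene board (162, 28, 109, 19) ((-0.4782952666282654, -0.4692637324333191), (0.5851597189903259, 0.11758052557706833), 89.9314956665039)
scene board (424, 0, 72, 67) ((-0.9534787535667419, 0.7298294901847839), (0.2534642517566681, 1.137931227684021), 78.04205322265625)
side mat (440, 51, 72, 333) ((-0.12386724352836609, -0.43645167350769043), (1.8633402585983276, 0.17733646929264069), 73.60911560058594)
side mat (257, 134, 80, 27) ((0.4963555335998535, -0.3231825828552246), (0.2622581422328949, 0.14281705021858215), 1.4951281547546387)
side board (240, 294, 67, 45) ((0.49404776096343994, 0.35219353437423706), (0.13930317759513855, 0.10032452642917633), 3.005924940109253)
```

View pics/s1.png

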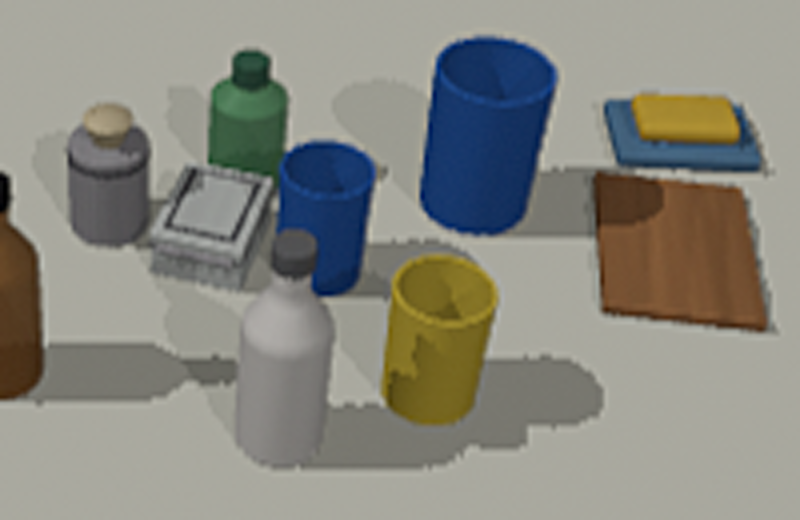

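View pics/d1.png

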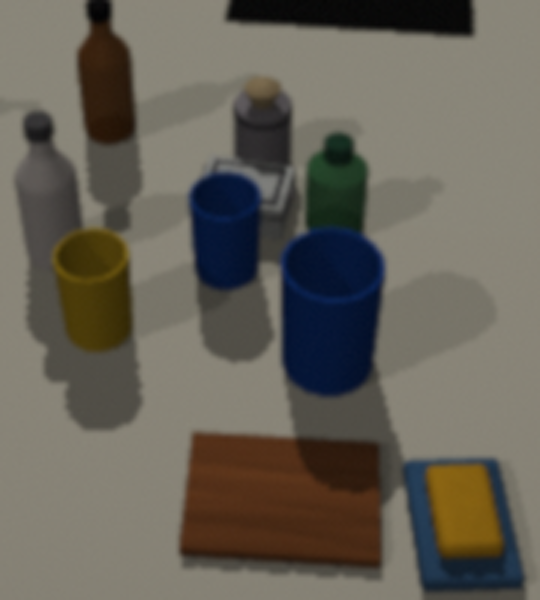

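Run:
```python
from h import *
S,D=cam('scene'),cam('side')
s=lambda x,y:(220+(x-1.5)/4,130+(y-1.5)/4)
d=lambda x,y:(180+(x-1)/3,150+(y-1)/3)
for n,a,b,z in [('cup rim',s(327,172),d(225,197),.085),('flask cap',s(251,61),d(339,146),.098),('holder rim',s(109,146),d(263,107),.070),
 ('bigcup',s(495,72),d(333,261),.12),('yellow',s(444,288),d(92,256),.085),('wcap',s(294,244),d(38,122),.15),('amb',(217.5,177),d(98,8),.15)]:
    p,q=onz(S,a,z),onz(D,b,z)
    # triangulate
    def ray(c,uv): return c[2],c[1]@np.linalg.solve(c[0],[*uv,1])
    (e1,d1),(e2,d2)=ray(S,a),ray(D,b)
    t=np.linalg.lstsq(np.c_[d1,-d2],e2-e1,rcond=None)[0]; X=(e1+d1*t[0]+e2+d2*t[1])/2
    print(n,p.round(3),q.round(3),'tri',X.round(3),'gap',np.linalg.norm(e1+d1*t[0]-e2-d2*t[1]).round(4))
for a in [(180,166),(275,172),(240,257),(152,243)]:
    print('boxtop scene',onz(S,s(*a),.036).round(3))
for a in [(207,160),(296,164),(282,209)]: print('boxtop side',onz(D,d(*a),.036).round(3))
for k in [(605,100),(755,140),(765,165),(620,165)]: print('soap',onz(S,s(*k),.01).round(3))
```

```text
cup rim [0.573 0.124 0.085] [0.569 0.126 0.085] tri [0.57  0.124 0.083] gap 0.0001
flask cap [0.484 0.058 0.098] [0.481 0.064 0.098] tri [0.481 0.058 0.095] gap 0.0028
holder rim [ 0.562 -0.019  0.07 ] [ 0.556 -0.015  0.07 ] tri [ 0.557 -0.021  0.066] gap 0.0003
bigcup [0.489 0.215 0.12 ] [0.473 0.221 0.12 ] tri [0.474 0.214 0.111] gap 0.0026
yellow [0.662 0.205 0.085] [0.662 0.208 0.085] tri [0.662 0.206 0.084] gap 0.0016
wcap [0.722 0.125 0.15 ] [0.72  0.128 0.15 ] tri [0.721 0.126 0.149] gap 0.0016
amb [ 0.718 -0.043  0.15 ] [ 0.711 -0.038  0.15 ] tri [ 0.713 -0.045  0.145] gap 0.0
boxtop scene [0.528 0.021 0.036]
boxtop scene [0.519 0.084 0.036]
boxtop scene [0.61  0.079 0.036]
boxtop scene [0.61  0.022 0.036]
boxtop side [0.602 0.026 0.036]
boxtop side [0.521 0.021 0.036]
boxtop side [0.527 0.082 0.036]
soap [0.339 0.299 0.01 ]
soap [0.363 0.404 0.01 ]
soap [0.392 0.41  0.01 ]
soap [0.417 0.312 0.01 ]
```

Candidates for "cup": big blue (scene px 341,163), small blue (301,185), yellow (329,215). I choose the small blue one beside the box, and s1 confirms it is clearly smaller than the other blue. Next I move up for an overhead wrist look.

Emit:
step_arm(series=[{"x": 0.284,"y": -0.571,"z": 0.03,"az": -67.7,"claw": 100},{"x": 0.284,"y": -0.571,"z": 0.03,"az": -67.7,"claw": 100},{"x": 0.284,"y": -0.571,"z": 0.03,"az": -67.7,"claw": 100},{"x": 0.284,"y": -0.571,"z": 0.03,"az": -67.7,"claw": 100},{"x": 0.284,"y": -0.571,"z": 0.03,"az": -67.7,"claw": 100},{"x": 0.284,"y": -0.571,"z": 0.03,"az": -67.7,"claw": 100},{"x": 0.284,"y": -0.571,"z": 0.03,"az": -67.7,"claw": 100},{"x": 0.284,"y": -0.571,"z": 0.03,"az": -67.7,"claw": 100},{"x": 0.284,"y": -0.571,"z": 0.03,"az": -67.7,"claw": 100},{"x": 0.284,"y": -0.571,"z": 0.03,"az": -67.7,"claw": 100},{"x": 0.284,"y": -0.571,"z": 0.03,"az": -67.7,"claw": 100},{"x": 0.284,"y": -0.571,"z": 0.03,"az": -67.7,"claw": 100}])

```text
invalid input
```

Emit:
step_arm(series=[{"ax": 0,"ay": 0,"az": -8,"x": 0.02,"y": -0.045,"z": 0.0,"claw": 100},{"ax": 0,"ay": 0,"az": -16,"x": 0.04,"y": -0.09,"z": 0.0,"claw": 100}], squeeze=20)

```text
time_s: 0.35
tool_pos: [0.2856, 0.511, 0.2294]
tool_rot: [-179.9, 0.0, 141.6]
force: [1.1, 0.3, 0.8]
grip_width: 0.0868
```

Emit:
step_arm(series=[{"ax": 0,"ay": 0,"az": -8,"x": 0.022,"y": -0.044,"z": 0.01,"claw": 100},{"ax": 0,"ay": 0,"az": -16,"x": 0.044,"y": -0.088,"z": 0.02,"claw": 100},{"ax": 0,"ay": 0,"az": -24,"x": 0.066,"y": -0.132,"z": 0.03,"claw": 100},{"ax": 0,"ay": 0,"az": -32,"x": 0.088,"y": -0.176,"z": 0.03,"claw": 100},{"ax": 0,"ay": 0,"az": -40,"x": 0.11,"y": -0.22,"z": 0.03,"claw": 100},{"ax": 0,"ay": 0,"az": -48,"x": 0.132,"y": -0.264,"z": 0.03,"claw": 100},{"ax": 0,"ay": 0,"az": -51.7,"x": 0.154,"y": -0.308,"z": 0.03,"claw": 100},{"ax": 0,"ay": 0,"az": -51.7,"x": 0.176,"y": -0.352,"z": 0.03,"claw": 100},{"ax": 0,"ay": 0,"az": -51.7,"x": 0.198,"y": -0.396,"z": 0.03,"claw": 100},{"ax": 0,"ay": 0,"az": -51.7,"x": 0.222,"y": -0.44,"z": 0.03,"claw": 100},{"ax": 0,"ay": 0,"az": -51.7,"x": 0.244,"y": -0.481,"z": 0.03,"claw": 100},{"ax": 0,"ay": 0,"az": -51.7,"x": 0.244,"y": -0.481,"z": 0.03,"claw": 100}])

```text
time_s: 1.55
tool_pos: [0.5321, 0.0223, 0.2607]
tool_rot: [179.9, 0.2, 89.4]
force: [0.4, -0.5, 0.1]
grip_width: 0.0871
```

Run:
```python
from h import *
im,c=snap('wrist','w1'); print(np.load('pics/w1.npy').round(4))
```

```text
[5.321000e-01 2.230000e-02 2.607000e-01 1.799125e+02 2.284000e-01
 8.935830e+01]
```

View pics/w1.png

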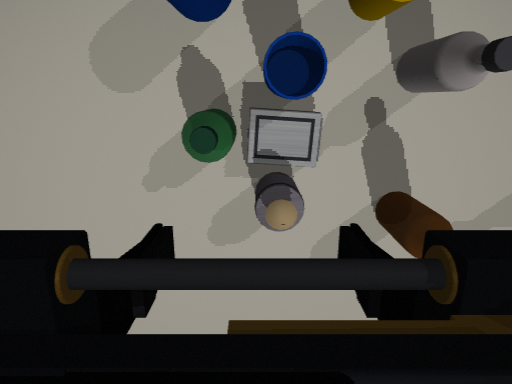

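Run:
```python
from h import *
im,c=load('wrist','w1'); hsv=cv2.cvtColor(im,cv2.COLOR_BGR2HSV)
crop(im,160,10,360,240,3.4/1.4,'w1c')
def big(m,n=1):
    cs,_=cv2.findContours(m,cv2.RETR_EXTERNAL,cv2.CHAIN_APPROX_NONE); return sorted(cs,key=cv2.contourArea)[::-1][:n]
def W(q,z): return np.array([onz(c,p[0],z)[:2] for p in q],np.float32)
g=cv2.inRange(hsv,(60,80,20),(90,255,255))
q=big(g)[0]; print('green',cv2.boundingRect(q))
b=cv2.inRange(hsv,(105,120,30),(125,255,255)); 
for q in big(b,2):
    print('blue',cv2.boundingRect(q),'rim z.085',cv2.minEnclosingCircle(W(q,.085)))
    (x,y),r=cv2.minEnclosingCircle(W(q,.085))
# box: bright top
for z in (.036,):
    for thr in (150,):
        m=cv2.inRange(im[105:170,245:325],(thr,)*3,(255,)*3)
gray=cv2.cvtColor(im,cv2.COLOR_BGR2GRAY); print(gray[135,240:330]); print(gray[100:172,300])
```

```text
green (182, 109, 54, 53)
blue (263, 31, 64, 69) rim z.085 ((0.5694580078125, 0.12388436496257782), 0.03047739900648594)
blue (168, 0, 63, 22) rim z.085 ((0.48395007848739624, 0.17964725196361542), 0.02751600369811058)
[136  99  79  79  79  79  81  58  58 103 133 139 140 140 105  54  37  37
 115 136 136 135 136 136 135 136 135 136 135 135 134 134 135 134 133 133
 134 134 134 134 134 134 135 134 134 134 135 134 135 135 135 134 135 135
 134 133 134 133 133 132 133 133 133 133 134 133 133 132 133 116  63  36
  37  97 133 141 141 141 140 108  92 124 136 136 135 136 135 136 136 136]
[ 95  95  96  95  95  95  95  94  95  95  80  54 105 140 138 137 135 135
  36  36  37  61 136 136 135 135 142 142 137 135 132 128 132 136 135 133
 135 136 138 137 132 133 130 136 132 132 129 129 127 131 130 130 134 133
 129 128 133  75  35  35  61 138 138 139 140 134 117 136 137 150 155 154]
```

View pics/w1c.png

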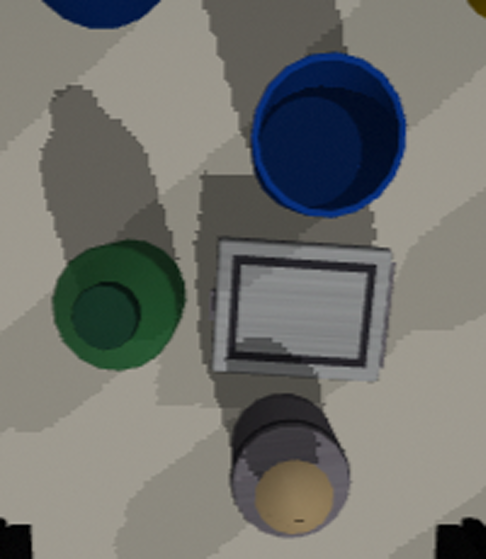

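Run:
```python
from h import *
im,c=load('wrist','w1')
s=lambda x,y:(160+(x-.7)/2.4286,10+(y-.7)/2.4286)
print('flask',onz(c,s(105,315),.098).round(4), 'body rim66?',onz(c,s(119,304),.066).round(4))
print('holder',onz(c,s(291,478),.07).round(4),'r',onz(c,s(350,478),.07).round(4),'brush',onz(c,s(294,497),.088).round(4))
P=np.array([onz(c,s(*p),.036)[:2] for p in [(220,238),(394,249),(378,381),(213,371)]],np.float32)
print('box',cv2.minAreaRect(P),P.mean(0),np.linalg.norm(P-np.roll(P,1,0),axis=1))
P=np.array([onz(c,s(*p),.036)[:2] for p in [(235,257),(376,266),(365,367),(228,358)]],np.float32)
print('frame',cv2.minAreaRect(P),P.mean(0))
```

```text
flask [0.4829 0.0589 0.098 ] body rim66? [0.4841 0.0596 0.066 ]
holder [ 0.558  -0.0182  0.07  ] r [ 0.5845 -0.0185  0.07  ] brush [ 0.5581 -0.0208  0.088 ]
box ((0.564672589302063, 0.05217953398823738), (0.061427704989910126, 0.07949473708868027), 85.87773895263672) [0.5645765  0.05219505] [0.06139365 0.07949474 0.06143018 0.07878064]
frame ((0.5643833875656128, 0.0514034703373909), (0.047017086297273636, 0.065139040350914), 85.77469635009766) [0.5644703  0.05144004]
```

Emit:
step_arm(series=[{"ax": 0,"ay": 0,"az": 0,"x": 0,"y": 0,"z": 0,"claw": 100},{"ax": 0,"ay": 0,"az": 0,"x": 0,"y": 0,"z": 0,"claw": 100}])

```text
time_s: 1.8
tool_pos: [0.5299, 0.0323, 0.2603]
tool_rot: [-180.0, -0.0, 90.2]
force: [-0.6, 0.1, -0.4]
grip_width: 0.0869
```

Emit:
step_arm(series=[{"ax": 0,"ay": 0,"az": -2,"x": 0.014,"y": -0.025,"z": -0.03,"claw": 100},{"ax": 0,"ay": 0,"az": -4.2,"x": 0.028,"y": -0.0495,"z": -0.04,"claw": 100},{"ax": 0,"ay": 0,"az": -4.2,"x": 0.028,"y": -0.0495,"z": -0.04,"claw": 100},{"ax": 0,"ay": 0,"az": -4.2,"x": 0.028,"y": -0.0495,"z": -0.04,"claw": 100},{"ax": 0,"ay": 0,"az": -4.2,"x": 0.028,"y": -0.0495,"z": -0.04,"claw": 100},{"ax": 0,"ay": 0,"az": -4.2,"x": 0.028,"y": -0.0495,"z": -0.04,"claw": 100}])

```text
time_s: 2.4
tool_pos: [0.5585, -0.0172, 0.2212]
tool_rot: [180.0, -0.1, 86.0]
force: [0.1, 0.6, -0.1]
grip_width: 0.087
```

Run:
```python
from h import *
im,c=snap('wrist','w2'); print(np.load('pics/w2.npy').round(4))
crop(im,130,0,380,270,2.2,'w2c')
hsv=cv2.cvtColor(im,cv2.COLOR_BGR2HSV)
b=cv2.inRange(hsv,(105,120,30),(125,255,255)); 
cs,_=cv2.findContours(b,cv2.RETR_EXTERNAL,cv2.CHAIN_APPROX_NONE)
for q in cs:
  if cv2.contourArea(q)>800: print(cv2.boundingRect(q),cv2.minEnclosingCircle(np.array([onz(c,p[0],.085)[:2] for p in q],np.float32)))
```

```text
[ 5.585000e-01 -1.720000e-02  2.212000e-01  1.799508e+02 -5.630000e-02
  8.599320e+01]
(221, 0, 75, 59) ((0.5698727965354919, 0.11896991729736328), 0.031221933662891388)
```

View pics/w2c.png

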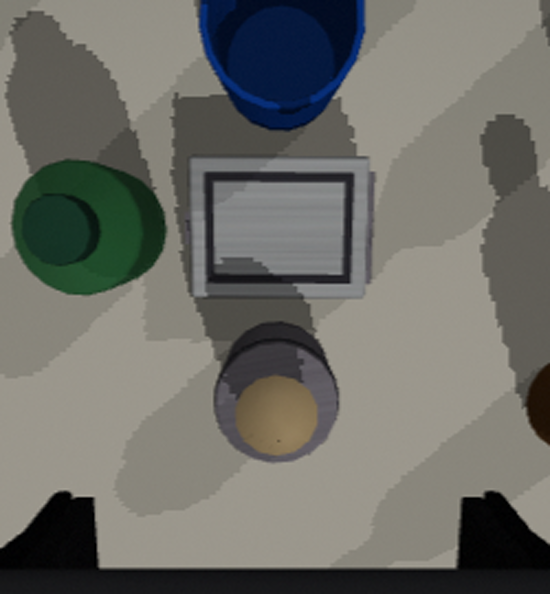

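Run:
```python
from h import *
im,c=load('wrist','w2')
s=lambda x,y:(130+(x-.6)/2.2,(y-.6)/2.2)
print('flask',onz(c,s(60,229),.098).round(4))
print('holder',onz(c,s(277,401),.07).round(4),onz(c,s(277,462),.07).round(4))
P=np.array([onz(c,s(*p),.036)[:2] for p in [(190,156),(370,157),(366,297),(193,297)]],np.float32)
print('box',cv2.minAreaRect(P),P.mean(0))
```

```text
flask [0.4841 0.0581 0.098 ]
holder [ 0.5584 -0.0191  0.07  ] [ 0.5565 -0.0466  0.07  ]
box ((0.5645446181297302, 0.05198012664914131), (0.06105520948767662, 0.07946482300758362), 86.0191650390625) [0.5646225 0.0518756]
```

Emit:
step_arm(series=[{"ax": 0,"ay": 0,"az": 0,"x": 0,"y": 0,"z": -0.04,"claw": 100},{"ax": 0,"ay": 0,"az": 0,"x": 0,"y": 0,"z": -0.08,"claw": 100},{"ax": 0,"ay": 0,"az": 0,"x": 0,"y": 0,"z": -0.11,"claw": 100},{"ax": 0,"ay": 0,"az": 0,"x": 0,"y": 0,"z": -0.135,"claw": 100},{"ax": 0,"ay": 0,"az": 0,"x": 0,"y": 0,"z": -0.155,"claw": 100},{"ax": 0,"ay": 0,"az": 0,"x": 0,"y": 0,"z": -0.17,"claw": 100},{"ax": 0,"ay": 0,"az": 0,"x": 0,"y": 0,"z": -0.18,"claw": 100},{"ax": 0,"ay": 0,"az": 0,"x": 0,"y": 0,"z": -0.18,"claw": 100}])

```text
time_s: 3.25
tool_pos: [0.5578, -0.0187, 0.0397]
tool_rot: [-179.9, 0.0, 85.9]
force: [-0.8, -0.1, 0.2]
grip_width: 0.0869
```

Emit:
step_arm(series=[{"ax": 0,"ay": 0,"az": 0,"x": 0,"y": 0,"z": 0,"claw": 65},{"ax": 0,"ay": 0,"az": 0,"x": 0,"y": 0,"z": 0,"claw": 55},{"ax": 0,"ay": 0,"az": 0,"x": 0,"y": 0,"z": 0,"claw": 50},{"ax": 0,"ay": 0,"az": 0,"x": 0,"y": 0,"z": 0,"claw": 50},{"ax": 0,"ay": 0,"az": 0,"x": 0,"y": 0,"z": 0,"claw": 50}], squeeze=15)

```text
time_s: 3.75
tool_pos: [0.5586, -0.019, 0.0409]
tool_rot: [180.0, -0.0, 85.8]
force: [-2.5, -0.5, 1.5]
grip_width: 0.0549
```

Emit:
step_arm(series=[{"ax": 0,"ay": 0,"az": 0,"x": 0,"y": 0,"z": 0,"claw": 40},{"ax": 0,"ay": 0,"az": 0,"x": 0,"y": 0,"z": 0,"claw": 40},{"ax": 0,"ay": 0,"az": 0,"x": 0,"y": 0,"z": 0,"claw": 40}], squeeze=20)

```text
time_s: 4.05
tool_pos: [0.5584, -0.0189, 0.0409]
tool_rot: [-180.0, -0.0, 85.8]
force: [-2.7, 0.7, 5.2]
grip_width: 0.0534
```

Emit:
step_arm(series=[{"ax": 0,"ay": 0,"az": 0,"x": 0,"y": 0,"z": 0.03,"claw": 40},{"ax": 0,"ay": 0,"az": 0,"x": 0,"y": -0.01,"z": 0.06,"claw": 40},{"ax": 0,"ay": 0,"az": -8,"x": 0.002,"y": -0.04,"z": 0.08,"claw": 40},{"ax": 0,"ay": 0,"az": -16,"x": 0.005,"y": -0.075,"z": 0.08,"claw": 40},{"ax": 0,"ay": 0,"az": -24,"x": 0.01,"y": -0.11,"z": 0.08,"claw": 40},{"ax": 0,"ay": 0,"az": -32,"x": 0.015,"y": -0.145,"z": 0.08,"claw": 40},{"ax": 0,"ay": 0,"az": -40,"x": 0.02,"y": -0.18,"z": 0.08,"claw": 40},{"ax": 0,"ay": 0,"az": -48,"x": 0.025,"y": -0.215,"z": 0.08,"claw": 40},{"ax": 0,"ay": 0,"az": -56,"x": 0.025,"y": -0.25,"z": 0.07,"claw": 40},{"ax": 0,"ay": 0,"az": -64,"x": 0.025,"y": -0.28,"z": 0.06,"claw": 40},{"ax": 0,"ay": 0,"az": -72,"x": 0.025,"y": -0.295,"z": 0.05,"claw": 40},{"ax": 0,"ay": 0,"az": -80,"x": 0.025,"y": -0.304,"z": 0.045,"claw": 40}])

```text
time_s: 5.25
tool_pos: [0.5817, -0.325, 0.0835]
tool_rot: [180.0, 0.2, 5.3]
force: [-0.3, -0.3, -2.7]
grip_width: 0.0532
```

Emit:
step_arm(series=[{"ax": 0,"ay": 0,"az": -5.8,"x": 0,"y": 0,"z": -0.01,"claw": 40},{"ax": 0,"ay": 0,"az": -5.8,"x": 0,"y": 0,"z": -0.02,"claw": 40},{"ax": 0,"ay": 0,"az": -5.8,"x": 0,"y": 0,"z": -0.03,"claw": 40},{"ax": 0,"ay": 0,"az": -5.8,"x": 0,"y": 0,"z": -0.033,"claw": 40},{"ax": 0,"ay": 0,"az": -5.8,"x": 0,"y": 0,"z": -0.033,"claw": 40}])

```text
time_s: 5.75
tool_pos: [0.5832, -0.3223, 0.0517]
tool_rot: [-180.0, 0.1, 0.1]
force: [-0.5, 0.3, -2.9]
grip_width: 0.0536
```

Run:
```python
from h import *
im,c=snap('scene','s2'); crop(im,90,90,330,240,3,'s2c')
```

```text
(no output)
```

View pics/s2c.png

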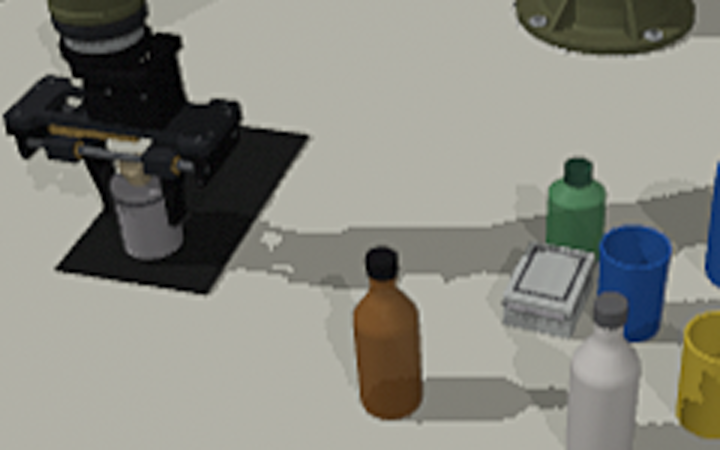

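Emit:
step_arm(series=[{"ax": 0,"ay": 0,"az": 0,"x": 0,"y": 0,"z": -0.003,"claw": 40},{"ax": 0,"ay": 0,"az": 0,"x": 0,"y": 0,"z": -0.006,"claw": 40},{"ax": 0,"ay": 0,"az": 0,"x": 0,"y": 0,"z": -0.007,"claw": 40},{"ax": 0,"ay": 0,"az": 0,"x": 0,"y": 0,"z": -0.007,"claw": 40}])

```text
time_s: 6.2
tool_pos: [0.5833, -0.3229, 0.0455]
tool_rot: [-180.0, 0.0, 0.0]
force: [-0.4, 0.3, -2.6]
grip_width: 0.0534
```

Emit:
step_arm(series=[{"ax": 0,"ay": 0,"az": 0,"x": 0,"y": 0,"z": -0.0005,"claw": 40},{"ax": 0,"ay": 0,"az": 0,"x": 0,"y": 0,"z": -0.001,"claw": 40},{"ax": 0,"ay": 0,"az": 0,"x": 0,"y": 0,"z": -0.001,"claw": 40}])

```text
time_s: 6.5
tool_pos: [0.5835, -0.3231, 0.045]
tool_rot: [180.0, -0.0, 0.0]
force: [-0.7, 0.4, -0.3]
grip_width: 0.0535
```

Emit:
step_arm(series=[{"ax": 0,"ay": 0,"az": 0,"x": 0,"y": 0,"z": 0,"claw": 66},{"ax": 0,"ay": 0,"az": 0,"x": 0,"y": 0,"z": 0,"claw": 80},{"ax": 0,"ay": 0,"az": 0,"x": 0,"y": 0,"z": 0,"claw": 95},{"ax": 0,"ay": 0,"az": 0,"x": 0,"y": 0,"z": 0,"claw": 95},{"ax": 0,"ay": 0,"az": 0,"x": 0,"y": 0,"z": 0.03,"claw": 95},{"ax": 0,"ay": 0,"az": 0,"x": 0,"y": 0,"z": 0.07,"claw": 100},{"ax": 0,"ay": 0,"az": 0,"x": 0,"y": 0,"z": 0.11,"claw": 100},{"ax": 0,"ay": 0,"az": 8,"x": 0,"y": 0.04,"z": 0.15,"claw": 100},{"ax": 0,"ay": 0,"az": 16,"x": 0,"y": 0.08,"z": 0.175,"claw": 100},{"ax": 0,"ay": 0,"az": 24,"x": -0.005,"y": 0.125,"z": 0.175,"claw": 100},{"ax": 0,"ay": 0,"az": 32,"x": -0.01,"y": 0.17,"z": 0.175,"claw": 100},{"ax": 0,"ay": 0,"az": 40,"x": -0.014,"y": 0.215,"z": 0.175,"claw": 100}])

```text
time_s: 7.7
tool_pos: [0.5692, -0.1063, 0.2201]
tool_rot: [180.0, -0.1, 40.3]
force: [0.4, 0.4, -0.6]
grip_width: 0.0867
```

Emit:
step_arm(series=[{"ax": 0,"ay": 0,"az": 8,"x": 0,"y": 0.045,"z": 0,"claw": 100},{"ax": 0,"ay": 0,"az": 16,"x": 0,"y": 0.09,"z": 0,"claw": 100},{"ax": 0,"ay": 0,"az": 24,"x": 0,"y": 0.13,"z": 0,"claw": 100},{"ax": 0,"ay": 0,"az": 32,"x": 0,"y": 0.17,"z": 0,"claw": 100},{"ax": 0,"ay": 0,"az": 40,"x": 0,"y": 0.205,"z": 0,"claw": 100},{"ax": 0,"ay": 0,"az": 45.8,"x": 0,"y": 0.225,"z": 0,"claw": 100},{"ax": 0,"ay": 0,"az": 45.8,"x": 0,"y": 0.232,"z": 0,"claw": 100},{"ax": 0,"ay": 0,"az": 45.8,"x": 0,"y": 0.232,"z": 0,"claw": 100},{"ax": 0,"ay": 0,"az": 45.8,"x": 0,"y": 0.232,"z": 0,"claw": 100},{"ax": 0,"ay": 0,"az": 45.8,"x": 0,"y": 0.232,"z": 0,"claw": 100}])

```text
time_s: 8.7
tool_pos: [0.5697, 0.1218, 0.2198]
tool_rot: [180.0, 0.0, 85.6]
force: [0.6, -0.8, 0.1]
grip_width: 0.0868
```

Run:
```python
from h import *
im,c=snap('wrist','w3'); print(np.load('pics/w3.npy').round(4))
im2,c2=snap('scene','s3'); crop(im2,90,90,330,240,3,'s3c')
```

```text
[5.697000e-01 1.218000e-01 2.198000e-01 1.799749e+02 2.930000e-02
 8.558430e+01]
```

View pics/w3.png

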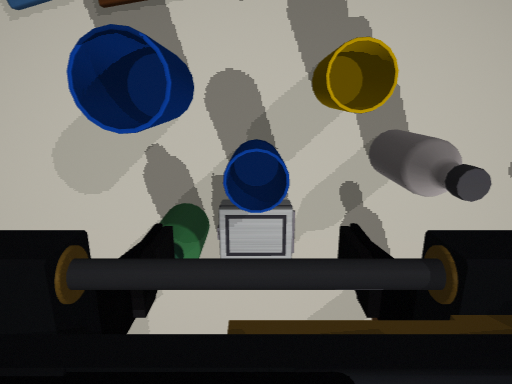

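View pics/s3c.png

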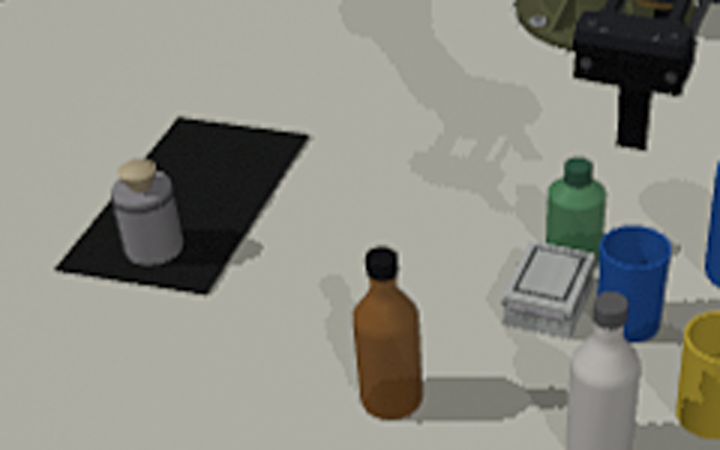

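Run:
```python
from h import *
im,c=load('wrist','w3'); S=cam('scene'); D=cam('side')
a=(119,79.5); b=(220+(495-1.5)/4,130+(72-1.5)/4); d=(180+332/3,150+261/3)
def ray(c,uv): v=c[1]@np.linalg.solve(c[0],[*uv,1]); return c[2],v/np.linalg.norm(v)
A=np.zeros((3,3));B=np.zeros(3)
for cc,uv in ((c,a),(S,b),(D,d)):
    e,v=ray(cc,uv);P=np.eye(3)-np.outer(v,v);A+=P;B+=P@e
X=np.linalg.solve(A,B);print('big rim',X.round(4))
for cc,uv in ((c,a),(S,b),(D,d)): print(proj(cc,X)-uv)
print('rim pts',[ (onz(c,p,X[2])[:2]-X[:2]).round(4) for p in [(67.5,79),(171.5,80),(119,27),(119,132)]])
hsv=cv2.cvtColor(im,cv2.COLOR_BGR2HSV)
b=cv2.inRange(hsv,(105,120,30),(125,255,255)); 
cs,_=cv2.findContours(b,cv2.RETR_EXTERNAL,cv2.CHAIN_APPROX_NONE)
for q in cs:
  if cv2.contourArea(q)>800: print(cv2.boundingRect(q))
# small cup rim circle: bottom/left/right of rim ellipse
crop(im,200,120,320,270,4,'w3c')
```

```text
big rim [0.4743 0.2156 0.1113]
[0.11902096 1.80669819]
[ 0.22375603 -0.38009969]
[-0.37857536  0.50757929]
rim pts [array([-0.0382,  0.0046]), array([ 0.0393, -0.0021]), array([0.0068, 0.0367]), array([-0.0071, -0.0372])]
(223, 139, 66, 74)
(67, 24, 127, 110)
```

View pics/w3c.png

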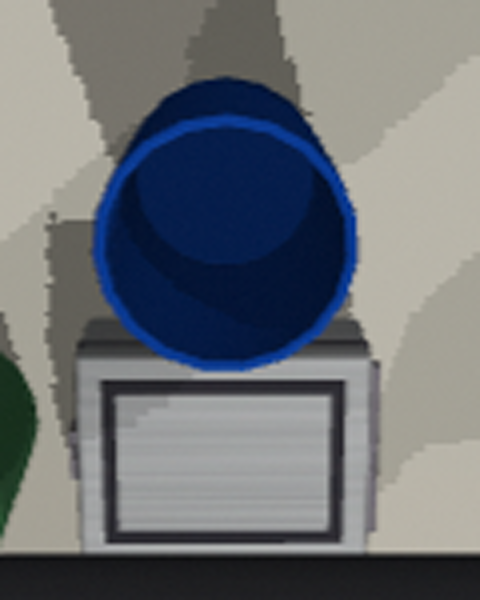

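Run:
```python
from h import *
im,c=load('wrist','w3')
s=lambda x,y:(200+(x-1.5)/4,120+(y-1.5)/4)
print(onz(c,s(225,242),.085),onz(c,s(94,242),.085),onz(c,s(356,242),.085))
print(status.get_obs()['tool_pos'])
```

```text
[0.57023996 0.1254218  0.085     ] [0.54108997 0.1276614  0.085     ] [0.59939449 0.12318184 0.085     ]
[0.56963215 0.12239032 0.21972672]
```

Emit:
step_arm(series=[{"ax": 0,"ay": 0,"az": 0,"x": 0,"y": 0.0015,"z": -0.04,"claw": 100},{"ax": 0,"ay": 0,"az": 0,"x": 0,"y": 0.0015,"z": -0.08,"claw": 100},{"ax": 0,"ay": 0,"az": 0,"x": 0,"y": 0.0015,"z": -0.11,"claw": 100},{"ax": 0,"ay": 0,"az": 0,"x": 0,"y": 0.0015,"z": -0.135,"claw": 100},{"ax": 0,"ay": 0,"az": 0,"x": 0,"y": 0.0015,"z": -0.155,"claw": 100},{"ax": 0,"ay": 0,"az": 0,"x": 0,"y": 0.0015,"z": -0.165,"claw": 100},{"ax": 0,"ay": 0,"az": 0,"x": 0,"y": 0.0015,"z": -0.165,"claw": 100},{"ax": 0,"ay": 0,"az": 0,"x": 0,"y": 0.0015,"z": -0.165,"claw": 80},{"ax": 0,"ay": 0,"az": 0,"x": 0,"y": 0.0015,"z": -0.165,"claw": 70},{"ax": 0,"ay": 0,"az": 0,"x": 0,"y": 0.0015,"z": -0.165,"claw": 60},{"ax": 0,"ay": 0,"az": 0,"x": 0,"y": 0.0015,"z": -0.165,"claw": 50},{"ax": 0,"ay": 0,"az": 0,"x": 0,"y": 0.0015,"z": -0.165,"claw": 45}], squeeze=10)

```text
time_s: 10.0
tool_pos: [0.5701, 0.1257, 0.0553]
tool_rot: [179.9, -0.0, 85.8]
force: [1.0, 0.0, 1.6]
grip_width: 0.0598
```

Emit:
step_arm(series=[{"ax": 0,"ay": 0,"az": 0,"x": 0,"y": 0,"z": 0,"claw": 45},{"ax": 0,"ay": 0,"az": 0,"x": 0,"y": 0,"z": 0,"claw": 45},{"ax": 0,"ay": 0,"az": 0,"x": 0,"y": 0,"z": 0,"claw": 45}], squeeze=10)

```text
time_s: 10.3
tool_pos: [0.5702, 0.1256, 0.0552]
tool_rot: [179.9, -0.0, 85.8]
force: [0.4, 0.7, 4.8]
grip_width: 0.0599
```

Emit:
step_arm(series=[{"ax": 0,"ay": 0,"az": 0,"x": 0,"y": 0,"z": 0.03,"claw": 45},{"ax": 0,"ay": 0,"az": 0,"x": 0,"y": 0,"z": 0.07,"claw": 45},{"ax": 0,"ay": 0,"az": 0,"x": 0.005,"y": -0.01,"z": 0.105,"claw": 45},{"ax": 0,"ay": 0,"az": -8,"x": 0.01,"y": -0.04,"z": 0.125,"claw": 45},{"ax": 0,"ay": 0,"az": -16,"x": 0.01,"y": -0.075,"z": 0.125,"claw": 45},{"ax": 0,"ay": 0,"az": -24,"x": 0.01,"y": -0.115,"z": 0.125,"claw": 45},{"ax": 0,"ay": 0,"az": -32,"x": 0.005,"y": -0.155,"z": 0.125,"claw": 45},{"ax": 0,"ay": 0,"az": -40,"x": -0.005,"y": -0.195,"z": 0.125,"claw": 45},{"ax": 0,"ay": 0,"az": -48,"x": -0.015,"y": -0.235,"z": 0.12,"claw": 45},{"ax": 0,"ay": 0,"az": -56,"x": -0.025,"y": -0.275,"z": 0.11,"claw": 45},{"ax": 0,"ay": 0,"az": -64,"x": -0.035,"y": -0.315,"z": 0.1,"claw": 45},{"ax": 0,"ay": 0,"az": -72,"x": -0.045,"y": -0.355,"z": 0.09,"claw": 45}])

```text
time_s: 11.5
tool_pos: [0.5231, -0.2304, 0.1436]
tool_rot: [-179.9, 0.1, 13.5]
force: [0.6, 0.2, -1.4]
grip_width: 0.0597
```

Emit:
step_arm(series=[{"ax": 0,"ay": 0,"az": -8,"x": -0.01,"y": -0.035,"z": -0.01,"claw": 45},{"ax": 0,"ay": 0,"az": -13.8,"x": -0.02,"y": -0.065,"z": -0.025,"claw": 45},{"ax": 0,"ay": 0,"az": -13.8,"x": -0.025,"y": -0.085,"z": -0.045,"claw": 45},{"ax": 0,"ay": 0,"az": -13.8,"x": -0.028,"y": -0.0955,"z": -0.06,"claw": 45},{"ax": 0,"ay": 0,"az": -13.8,"x": -0.028,"y": -0.0955,"z": -0.07,"claw": 45},{"ax": 0,"ay": 0,"az": -13.8,"x": -0.028,"y": -0.0955,"z": -0.08,"claw": 45},{"ax": 0,"ay": 0,"az": -13.8,"x": -0.028,"y": -0.0955,"z": -0.082,"claw": 45},{"ax": 0,"ay": 0,"az": -13.8,"x": -0.028,"y": -0.0955,"z": -0.084,"claw": 45},{"ax": 0,"ay": 0,"az": -13.8,"x": -0.028,"y": -0.0955,"z": -0.084,"claw": 45},{"ax": 0,"ay": 0,"az": -13.8,"x": -0.028,"y": -0.0955,"z": -0.084,"claw": 45}])

```text
time_s: 12.5
tool_pos: [0.4971, -0.3247, 0.0612]
tool_rot: [180.0, -0.1, 0.1]
force: [0.3, 0.2, -1.4]
grip_width: 0.0601
```

Contact is expected near z 0.0593.

Emit:
step_arm(series=[{"ax": 0,"ay": 0,"az": 0,"x": 0,"y": 0,"z": -0.001,"claw": 45},{"ax": 0,"ay": 0,"az": 0,"x": 0,"y": 0,"z": -0.0015,"claw": 45},{"ax": 0,"ay": 0,"az": 0,"x": 0,"y": 0,"z": -0.002,"claw": 45},{"ax": 0,"ay": 0,"az": 0,"x": 0,"y": 0,"z": -0.002,"claw": 45}])

```text
time_s: 12.9
tool_pos: [0.4967, -0.3251, 0.0592]
tool_rot: [-180.0, -0.0, 0.0]
force: [-1.7, 0.8, 4.4]
grip_width: 0.0597
```

Emit:
step_arm(series=[{"ax": 0,"ay": 0,"az": 0,"x": 0,"y": 0,"z": 0,"claw": 72},{"ax": 0,"ay": 0,"az": 0,"x": 0,"y": 0,"z": 0,"claw": 85},{"ax": 0,"ay": 0,"az": 0,"x": 0,"y": 0,"z": 0,"claw": 100},{"ax": 0,"ay": 0,"az": 0,"x": 0,"y": 0,"z": 0,"claw": 100},{"ax": 0,"ay": 0,"az": 0,"x": 0,"y": 0,"z": 0.03,"claw": 100},{"ax": 0,"ay": 0,"az": 0,"x": 0,"y": 0,"z": 0.07,"claw": 100},{"ax": 0,"ay": 0,"az": 0,"x": 0,"y": 0.02,"z": 0.11,"claw": 100},{"ax": 0,"ay": 0,"az": -4.2,"x": 0,"y": 0.06,"z": 0.14,"claw": 100},{"ax": 0,"ay": 0,"az": -4.2,"x": 0,"y": 0.105,"z": 0.16,"claw": 100},{"ax": 0,"ay": 0,"az": -4.2,"x": 0,"y": 0.15,"z": 0.16,"claw": 100},{"ax": 0,"ay": 0,"az": -4.2,"x": -0.005,"y": 0.195,"z": 0.16,"claw": 100},{"ax": 0,"ay": 0,"az": -4.2,"x": -0.01,"y": 0.24,"z": 0.16,"claw": 100}])

```text
time_s: 14.1
tool_pos: [0.4861, -0.0833, 0.2188]
tool_rot: [-180.0, -0.1, -4.2]
force: [1.1, 0.0, -0.1]
grip_width: 0.0866
```

Emit:
step_arm(series=[{"ax": 0,"ay": 0,"az": 0,"x": -0.002,"y": 0.045,"z": 0,"claw": 100},{"ax": 0,"ay": 0,"az": 0,"x": -0.003,"y": 0.09,"z": 0,"claw": 100},{"ax": 0,"ay": 0,"az": 0,"x": -0.003,"y": 0.125,"z": 0,"claw": 100},{"ax": 0,"ay": 0,"az": 0,"x": -0.003,"y": 0.1436,"z": 0,"claw": 100},{"ax": 0,"ay": 0,"az": 0,"x": -0.003,"y": 0.1436,"z": 0,"claw": 100},{"ax": 0,"ay": 0,"az": 0,"x": -0.003,"y": 0.1436,"z": 0,"claw": 100},{"ax": 0,"ay": 0,"az": 0,"x": -0.003,"y": 0.1436,"z": 0,"claw": 100},{"ax": 0,"ay": 0,"az": 0,"x": -0.003,"y": 0.1436,"z": 0,"claw": 100}])

```text
time_s: 14.9
tool_pos: [0.4836, 0.057, 0.2186]
tool_rot: [-180.0, -0.0, -4.3]
force: [-0.1, -0.3, 0.5]
grip_width: 0.087
```

Run:
```python
from h import *
im,c=snap('wrist','w4'); print(np.load('pics/w4.npy').round(4))
im2,c2=snap('scene','s4'); crop(im2,90,90,330,240,3,'s4c')
crop(im,110,0,400,280,2,'w4c')
```

```text
[ 4.836000e-01  5.700000e-02  2.186000e-01 -1.799954e+02 -1.400000e-03
 -4.334900e+00]
```

View pics/w4c.png

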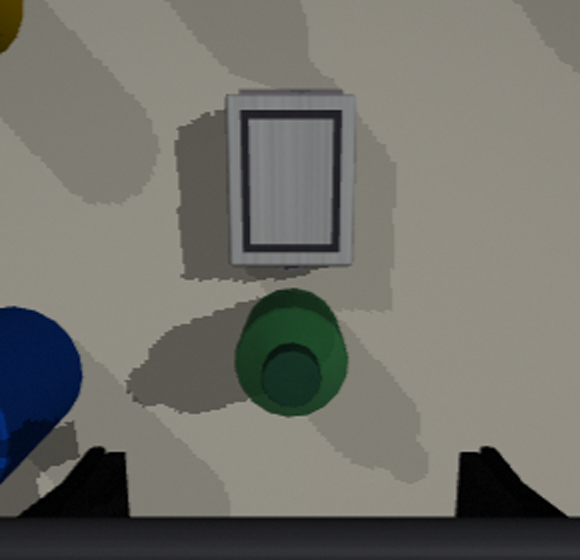

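View pics/s4c.png

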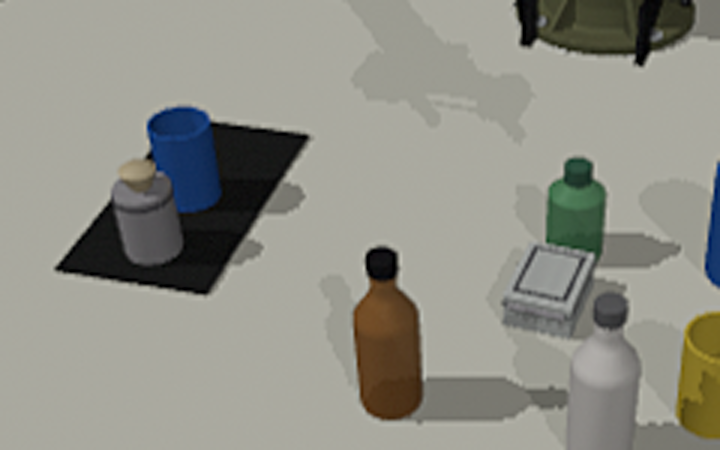

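Run:
```python
from h import *
im,c=load('wrist','w4')
s=lambda x,y:(110+(x-.5)/2,(y-.5)/2)
print('flask',onz(c,s(291,376),.098).round(4))
P=np.array([onz(c,s(*p),.036)[:2] for p in [(227,95),(354,95),(353,265),(231,265)]],np.float32)
print('box',cv2.minAreaRect(P),P.mean(0))
print(status.get_obs()['tool_pos'])
```

```text
flask [0.4838 0.0578 0.098 ]
box ((0.5639642477035522, 0.0513194277882576), (0.06104623153805733, 0.07881546765565872), 85.69326782226562) [0.56398773 0.05167224]
[0.48354549 0.05753404 0.21861921]
```

Emit:
step_arm(series=[{"ax": 0,"ay": 0,"az": 0,"x": 0,"y": 0,"z": -0.04,"claw": 100},{"ax": 0,"ay": 0,"az": 0,"x": 0,"y": 0,"z": -0.08,"claw": 100},{"ax": 0,"ay": 0,"az": 0,"x": 0,"y": 0,"z": -0.11,"claw": 100},{"ax": 0,"ay": 0,"az": 0,"x": 0,"y": 0,"z": -0.135,"claw": 100},{"ax": 0,"ay": 0,"az": 0,"x": 0,"y": 0,"z": -0.155,"claw": 100},{"ax": 0,"ay": 0,"az": 0,"x": 0,"y": 0,"z": -0.168,"claw": 100},{"ax": 0,"ay": 0,"az": 0,"x": 0,"y": 0,"z": -0.173,"claw": 100},{"ax": 0,"ay": 0,"az": 0,"x": 0,"y": 0,"z": -0.173,"claw": 75},{"ax": 0,"ay": 0,"az": 0,"x": 0,"y": 0,"z": -0.173,"claw": 65},{"ax": 0,"ay": 0,"az": 0,"x": 0,"y": 0,"z": -0.173,"claw": 55},{"ax": 0,"ay": 0,"az": 0,"x": 0,"y": 0,"z": -0.173,"claw": 45},{"ax": 0,"ay": 0,"az": 0,"x": 0,"y": 0,"z": -0.173,"claw": 40}], squeeze=20)

```text
time_s: 16.2
tool_pos: [0.4838, 0.0587, 0.0461]
tool_rot: [-180.0, -0.0, -4.2]
force: [-0.5, -0.4, 2.0]
grip_width: 0.0549
```

Emit:
step_arm(series=[{"ax": 0,"ay": 0,"az": 0,"x": 0,"y": 0,"z": 0,"claw": 40},{"ax": 0,"ay": 0,"az": 0,"x": 0,"y": 0,"z": 0,"claw": 40},{"ax": 0,"ay": 0,"az": 0,"x": 0,"y": 0,"z": 0,"claw": 40}], squeeze=20)

```text
time_s: 16.5
tool_pos: [0.4837, 0.0585, 0.046]
tool_rot: [-180.0, -0.0, -4.2]
force: [-0.3, -1.0, 5.7]
grip_width: 0.0529
```

Emit:
step_arm(series=[{"ax": 0,"ay": 0,"az": 0,"x": 0,"y": 0,"z": 0.03,"claw": 40},{"ax": 0,"ay": 0,"az": 0,"x": -0.005,"y": -0.01,"z": 0.06,"claw": 40},{"ax": 0,"ay": 0,"az": 4.2,"x": -0.015,"y": -0.045,"z": 0.07,"claw": 40},{"ax": 0,"ay": 0,"az": 4.2,"x": -0.03,"y": -0.085,"z": 0.07,"claw": 40},{"ax": 0,"ay": 0,"az": 4.2,"x": -0.045,"y": -0.125,"z": 0.07,"claw": 40},{"ax": 0,"ay": 0,"az": 4.2,"x": -0.06,"y": -0.17,"z": 0.07,"claw": 40},{"ax": 0,"ay": 0,"az": 4.2,"x": -0.068,"y": -0.215,"z": 0.07,"claw": 40},{"ax": 0,"ay": 0,"az": 4.2,"x": -0.073,"y": -0.26,"z": 0.07,"claw": 40},{"ax": 0,"ay": 0,"az": 4.2,"x": -0.073,"y": -0.305,"z": 0.065,"claw": 40},{"ax": 0,"ay": 0,"az": 4.2,"x": -0.073,"y": -0.345,"z": 0.055,"claw": 40},{"ax": 0,"ay": 0,"az": 4.2,"x": -0.073,"y": -0.375,"z": 0.04,"claw": 40},{"ax": 0,"ay": 0,"az": 4.2,"x": -0.073,"y": -0.3855,"z": 0.025,"claw": 40}])

```text
time_s: 17.7
tool_pos: [0.4091, -0.3307, 0.0695]
tool_rot: [179.8, 0.1, -0.2]
force: [-0.1, -0.3, -1.8]
grip_width: 0.053
```

Emit:
step_arm(series=[{"ax": 0,"ay": 0,"az": 0,"x": 0,"y": 0,"z": -0.008,"claw": 40},{"ax": 0,"ay": 0,"az": 0,"x": 0,"y": 0,"z": -0.015,"claw": 40},{"ax": 0,"ay": 0,"az": 0,"x": 0,"y": 0,"z": -0.018,"claw": 40},{"ax": 0,"ay": 0,"az": 0,"x": 0,"y": 0,"z": -0.019,"claw": 40},{"ax": 0,"ay": 0,"az": 0,"x": 0,"y": 0,"z": -0.02,"claw": 40},{"ax": 0,"ay": 0,"az": 0,"x": 0,"y": 0,"z": -0.0205,"claw": 40},{"ax": 0,"ay": 0,"az": 0,"x": 0,"y": 0,"z": -0.021,"claw": 40},{"ax": 0,"ay": 0,"az": 0,"x": 0,"y": 0,"z": -0.021,"claw": 40}])

```text
time_s: 18.5
tool_pos: [0.411, -0.3267, 0.0501]
tool_rot: [-180.0, -0.1, 0.1]
force: [-0.1, 1.9, 2.3]
grip_width: 0.0529
```

Emit:
step_arm(series=[{"ax": 0,"ay": 0,"az": 0,"x": 0,"y": 0,"z": 0,"claw": 66},{"ax": 0,"ay": 0,"az": 0,"x": 0,"y": 0,"z": 0,"claw": 80},{"ax": 0,"ay": 0,"az": 0,"x": 0,"y": 0,"z": 0,"claw": 100},{"ax": 0,"ay": 0,"az": 0,"x": 0,"y": 0,"z": 0,"claw": 100},{"ax": 0,"ay": 0,"az": 0,"x": 0,"y": 0,"z": 0.03,"claw": 100},{"ax": 0,"ay": 0,"az": 0,"x": 0,"y": 0,"z": 0.07,"claw": 100},{"ax": 0,"ay": 0,"az": 0,"x": 0,"y": 0,"z": 0.11,"claw": 100},{"ax": 0,"ay": 0,"az": 8,"x": 0.005,"y": 0.03,"z": 0.15,"claw": 100},{"ax": 0,"ay": 0,"az": 16,"x": 0.015,"y": 0.065,"z": 0.18,"claw": 100},{"ax": 0,"ay": 0,"az": 24,"x": 0.03,"y": 0.105,"z": 0.2,"claw": 100},{"ax": 0,"ay": 0,"az": 32,"x": 0.045,"y": 0.145,"z": 0.2,"claw": 100},{"ax": 0,"ay": 0,"az": 40,"x": 0.06,"y": 0.185,"z": 0.2,"claw": 100}])

```text
time_s: 19.7
tool_pos: [0.4713, -0.1404, 0.2507]
tool_rot: [180.0, -0.2, 40.4]
force: [1.4, -0.4, -0.2]
grip_width: 0.0871
```

Emit:
step_arm(series=[{"ax": 0,"ay": 0,"az": 8,"x": 0.01,"y": 0.035,"z": 0,"claw": 100},{"ax": 0,"ay": 0,"az": 16,"x": 0.02,"y": 0.07,"z": 0,"claw": 100},{"ax": 0,"ay": 0,"az": 24,"x": 0.03,"y": 0.105,"z": 0,"claw": 100},{"ax": 0,"ay": 0,"az": 32,"x": 0.04,"y": 0.14,"z": 0,"claw": 100},{"ax": 0,"ay": 0,"az": 40,"x": 0.05,"y": 0.175,"z": 0,"claw": 100},{"ax": 0,"ay": 0,"az": 48,"x": 0.06,"y": 0.21,"z": 0,"claw": 100},{"ax": 0,"ay": 0,"az": 56,"x": 0.07,"y": 0.245,"z": 0,"claw": 100},{"ax": 0,"ay": 0,"az": 64,"x": 0.08,"y": 0.28,"z": 0,"claw": 100},{"ax": 0,"ay": 0,"az": 72,"x": 0.087,"y": 0.315,"z": 0,"claw": 100},{"ax": 0,"ay": 0,"az": 80,"x": 0.089,"y": 0.35,"z": 0,"claw": 100},{"ax": 0,"ay": 0,"az": 88,"x": 0.089,"y": 0.385,"z": 0,"claw": 100},{"ax": 0,"ay": 0,"az": 96,"x": 0.089,"y": 0.41,"z": 0,"claw": 100}])

```text
time_s: 20.9
tool_pos: [0.5589, 0.271, 0.2489]
tool_rot: [-180.0, -0.0, 136.5]
force: [0.1, 0.4, 0.1]
grip_width: 0.0874
```

Emit:
step_arm(series=[{"ax": 0,"ay": 0,"az": 8,"x": 0,"y": 0.012,"z": 0,"claw": 100},{"ax": 0,"ay": 0,"az": 16,"x": 0,"y": 0.012,"z": 0,"claw": 100},{"ax": 0,"ay": 0,"az": 24,"x": 0,"y": 0.012,"z": 0,"claw": 100},{"ax": 0,"ay": 0,"az": 32,"x": 0,"y": 0.012,"z": 0,"claw": 100},{"ax": 0,"ay": 0,"az": 40,"x": 0,"y": 0.012,"z": 0,"claw": 100},{"ax": 0,"ay": 0,"az": 44,"x": 0,"y": 0.012,"z": 0,"claw": 100},{"ax": 0,"ay": 0,"az": 44,"x": 0,"y": 0.012,"z": 0,"claw": 100},{"ax": 0,"ay": 0,"az": 44,"x": 0,"y": 0.012,"z": 0,"claw": 100},{"ax": 0,"ay": 0,"az": 44,"x": 0,"y": 0.012,"z": 0,"claw": 100},{"ax": 0,"ay": 0,"az": 44,"x": 0,"y": 0.012,"z": 0,"claw": 100}])

```text
time_s: 21.9
tool_pos: [0.5594, 0.2801, 0.2495]
tool_rot: [180.0, -0.0, 180.0]
force: [0.2, -0.2, -0.5]
grip_width: 0.0868
```

Run:
```python
from h import *
im,c=snap('wrist','w5'); print(np.load('pics/w5.npy').round(4))
im2,c2=snap('scene','s5'); crop(im2,90,90,330,240,3,'s5c')
```

```text
[ 5.594000e-01  2.801000e-01  2.495000e-01  1.799992e+02 -4.000000e-04
  1.799839e+02]
```

View pics/w5.png

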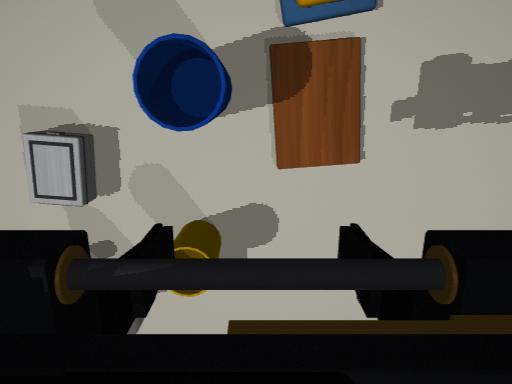

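View pics/s5c.png

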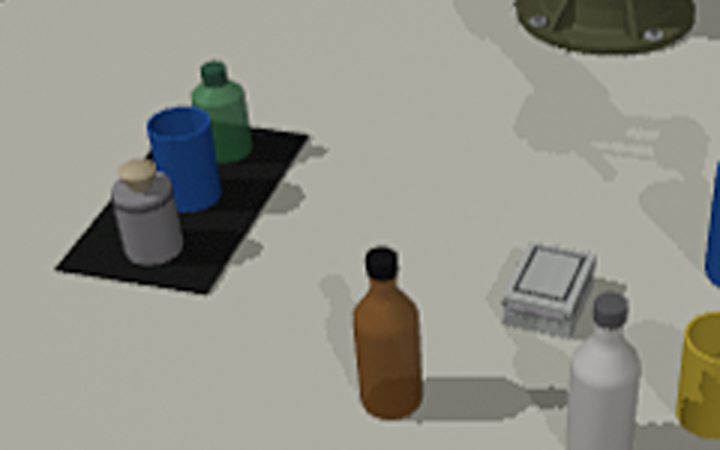

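Run:
```python
from h import *
im,c=load('wrist','w5'); hsv=cv2.cvtColor(im,cv2.COLOR_BGR2HSV)
m=cv2.inRange(hsv,(3,90,30),(14,255,220)); m[:30]=0; m[200:]=0
cs,_=cv2.findContours(m,cv2.RETR_EXTERNAL,cv2.CHAIN_APPROX_NONE); q=max(cs,key=cv2.contourArea)
print(cv2.boundingRect(q))
W=np.array([onz(c,p[0],.010)[:2] for p in q],np.float32); print(cv2.minAreaRect(W)); 
ap=cv2.approxPolyDP(q,5,True)[:,0]; print(ap.tolist(), np.array([onz(c,p,.01)[:2] for p in ap]).round(4))
crop(im,120,20,380,180,3,'w5c')
```

```text
(270, 37, 91, 132)
((0.49405592679977417, 0.34984925389289856), (0.13916264474391937, 0.09922844171524048), 4.514578342437744)
[[359, 37], [270, 45], [278, 168], [359, 162]] [[0.4214 0.3926]
 [0.4294 0.2959]
 [0.5664 0.3072]
 [0.559  0.4041]]
```

View pics/w5c.png

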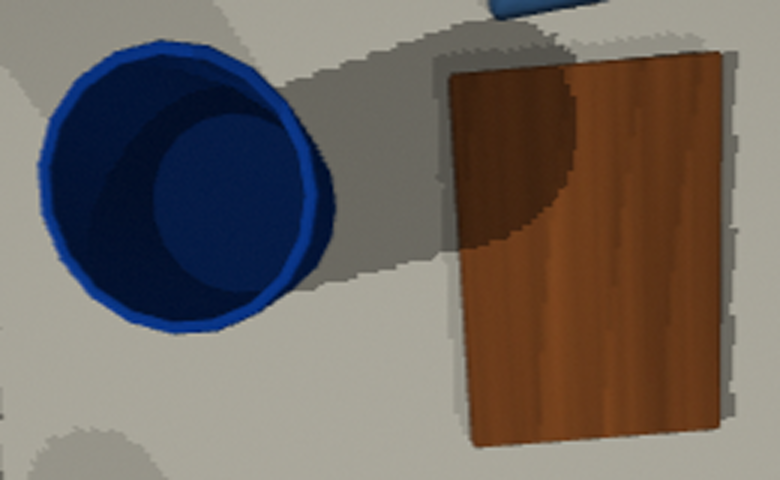

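Run:
```python
from h import *
im,c=load('wrist','w5'); i3,c3=load('wrist','w3'); S=cam('scene'); D=cam('side')
s=lambda x,y:(120+(x-1)/3,20+(y-1)/3)
V=[(c,s(179,187)),(c3,(119,79.5)),(S,(220+(495-1.5)/4,130+(72-1.5)/4)),(D,(180+332/3,150+261/3))]
A=np.zeros((3,3));B=np.zeros(3)
for cc,uv in V:
    v=cc[1]@np.linalg.solve(cc[0],[*uv,1]);v/=np.linalg.norm(v);P=np.eye(3)-np.outer(v,v);A+=P;B+=P@cc[2]
X=np.linalg.solve(A,B);print('big rim',X.round(4),[(proj(cc,X)-uv).round(1) for cc,uv in V])
print([(onz(c,s(*p),.111)[:2]).round(4) for p in [(40,180),(318,190),(179,40),(185,332)]])
```

```text
big rim [0.4737 0.2157 0.1108] [array([-0.9,  1.4]), array([-0.9,  1.2]), array([ 0.2, -0.3]), array([-0.1,  0.7])]
[array([0.4708, 0.178 ]), array([0.4734, 0.2553]), array([0.435 , 0.2188]), array([0.5126, 0.2158])]
```

Emit:
step_arm(series=[{"ax": 0,"ay": 0,"az": -2,"x": 0.002,"y": -0.035,"z": 0,"claw": 100},{"ax": 0,"ay": 0,"az": -4.1,"x": 0.004,"y": -0.08,"z": 0,"claw": 100},{"ax": 0,"ay": 0,"az": -4.1,"x": 0.005,"y": -0.125,"z": 0,"claw": 100},{"ax": 0,"ay": 0,"az": -4.1,"x": 0.005,"y": -0.17,"z": -0.01,"claw": 100},{"ax": 0,"ay": 0,"az": -4.1,"x": 0.005,"y": -0.205,"z": -0.03,"claw": 100},{"ax": 0,"ay": 0,"az": -4.1,"x": 0.005,"y": -0.228,"z": -0.06,"claw": 100},{"ax": 0,"ay": 0,"az": -4.1,"x": 0.005,"y": -0.228,"z": -0.09,"claw": 100},{"ax": 0,"ay": 0,"az": -4.1,"x": 0.005,"y": -0.228,"z": -0.09,"claw": 100},{"ax": 0,"ay": 0,"az": -4.1,"x": 0.005,"y": -0.228,"z": -0.09,"claw": 100},{"ax": 0,"ay": 0,"az": -4.1,"x": 0.005,"y": -0.228,"z": -0.09,"claw": 100},{"ax": 0,"ay": 0,"az": -4.1,"x": 0.005,"y": -0.228,"z": -0.09,"claw": 100}])

```text
time_s: 23.1
tool_pos: [0.5656, 0.053, 0.1613]
tool_rot: [179.9, 0.2, 176.0]
force: [0.0, 0.1, -0.5]
grip_width: 0.0872
```

Run:
```python
from h import *
im,c=snap('wrist','w6'); print(np.load('pics/w6.npy').round(4))
crop(im,130,80,380,290,3,'w6c')
```

```text
[5.656000e-01 5.300000e-02 1.613000e-01 1.799372e+02 1.541000e-01
 1.760028e+02]
```

View pics/w6c.png

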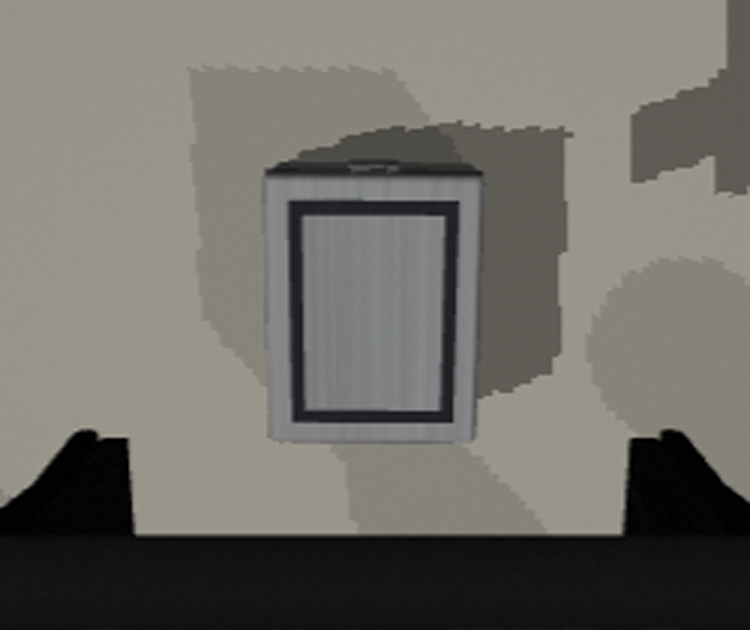

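Run:
```python
from h import *
im,c=load('wrist','w6')
s=lambda x,y:(130+(x-1)/3,80+(y-1)/3)
P=np.array([onz(c,s(*p),.036)[:2] for p in [(265,174),(482,174),(476,442),(269,442)]],np.float32)
print('box',cv2.minAreaRect(P),P.mean(0)); o=status.get_obs(); print(o['tool_pos'],o['tool_rot'])
```

```text
box ((0.5636553764343262, 0.051955197006464005), (0.0619991309940815, 0.07975723594427109), 86.03278350830078) [0.56366974 0.05215491]
[0.56539755 0.05288899 0.16105079] [1.79943980e+02 1.34953028e-01 1.75993225e+02]
```

Emit:
step_arm(series=[{"ax": 0,"ay": 0,"az": 0,"x": 0,"y": 0,"z": -0.04,"claw": 100},{"ax": 0,"ay": 0,"az": 0,"x": 0,"y": 0,"z": -0.075,"claw": 100},{"ax": 0,"ay": 0,"az": 0,"x": 0,"y": 0,"z": -0.105,"claw": 100},{"ax": 0,"ay": 0,"az": 0,"x": 0,"y": 0,"z": -0.125,"claw": 100},{"ax": 0,"ay": 0,"az": 0,"x": 0,"y": 0,"z": -0.138,"claw": 100},{"ax": 0,"ay": 0,"az": 0,"x": 0,"y": 0,"z": -0.144,"claw": 100},{"ax": 0,"ay": 0,"az": 0,"x": 0,"y": 0,"z": -0.146,"claw": 100},{"ax": 0,"ay": 0,"az": 0,"x": 0,"y": 0,"z": -0.146,"claw": 100},{"ax": 0,"ay": 0,"az": 0,"x": 0,"y": 0,"z": -0.146,"claw": 100}])

```text
time_s: 24.05
tool_pos: [0.5654, 0.0522, 0.0147]
tool_rot: [180.0, 0.1, 175.9]
force: [0.3, -0.4, -0.2]
grip_width: 0.0869
```

Emit:
step_arm(series=[{"ax": 0,"ay": 0,"az": 0,"x": 0,"y": 0,"z": -0.0025,"claw": 85},{"ax": 0,"ay": 0,"az": 0,"x": 0,"y": 0,"z": -0.0025,"claw": 78},{"ax": 0,"ay": 0,"az": 0,"x": 0,"y": 0,"z": -0.0025,"claw": 70},{"ax": 0,"ay": 0,"az": 0,"x": 0,"y": 0,"z": -0.0025,"claw": 62},{"ax": 0,"ay": 0,"az": 0,"x": 0,"y": 0,"z": -0.0025,"claw": 55},{"ax": 0,"ay": 0,"az": 0,"x": 0,"y": 0,"z": -0.0025,"claw": 50},{"ax": 0,"ay": 0,"az": 0,"x": 0,"y": 0,"z": -0.0025,"claw": 50},{"ax": 0,"ay": 0,"az": 0,"x": 0,"y": 0,"z": -0.0025,"claw": 50}], squeeze=30)

```text
time_s: 24.85
tool_pos: [0.5645, 0.052, 0.0112]
tool_rot: [180.0, 0.0, 175.9]
force: [-1.0, -1.1, 1.7]
grip_width: 0.0619
```

Emit:
step_arm(series=[{"ax": 0,"ay": 0,"az": 0,"x": 0,"y": 0,"z": 0.03,"claw": 50},{"ax": 0,"ay": 0,"az": 0,"x": 0,"y": 0,"z": 0.07,"claw": 50},{"ax": 0,"ay": 0,"az": 0,"x": 0,"y": 0.005,"z": 0.11,"claw": 50},{"ax": 0,"ay": 0,"az": 2,"x": 0,"y": 0.02,"z": 0.145,"claw": 50},{"ax": 0,"ay": 0,"az": 4,"x": -0.005,"y": 0.055,"z": 0.155,"claw": 50},{"ax": 0,"ay": 0,"az": 6,"x": -0.015,"y": 0.095,"z": 0.155,"claw": 50},{"ax": 0,"ay": 0,"az": 8.5,"x": -0.025,"y": 0.135,"z": 0.155,"claw": 50},{"ax": 0,"ay": 0,"az": 8.5,"x": -0.035,"y": 0.175,"z": 0.155,"claw": 50},{"ax": 0,"ay": 0,"az": 8.5,"x": -0.047,"y": 0.215,"z": 0.155,"claw": 50},{"ax": 0,"ay": 0,"az": 8.5,"x": -0.058,"y": 0.255,"z": 0.155,"claw": 50},{"ax": 0,"ay": 0,"az": 8.5,"x": -0.067,"y": 0.29,"z": 0.145,"claw": 50},{"ax": 0,"ay": 0,"az": 8.5,"x": -0.071,"y": 0.31,"z": 0.13,"claw": 50}])

```text
time_s: 26.05
tool_pos: [0.4911, 0.3668, 0.1406]
tool_rot: [179.9, -0.0, -175.3]
force: [0.1, 0.3, -2.8]
grip_width: 0.0618
```

Emit:
step_arm(series=[{"ax": 0,"ay": 0,"az": 0,"x": 0,"y": 0,"z": -0.025,"claw": 50},{"ax": 0,"ay": 0,"az": 0,"x": 0,"y": 0,"z": -0.045,"claw": 50},{"ax": 0,"ay": 0,"az": 0,"x": 0,"y": 0,"z": -0.06,"claw": 50},{"ax": 0,"ay": 0,"az": 0,"x": 0,"y": 0,"z": -0.06,"claw": 50},{"ax": 0,"ay": 0,"az": 0,"x": 0,"y": 0,"z": -0.06,"claw": 50},{"ax": 0,"ay": 0,"az": 0,"x": 0,"y": 0,"z": -0.06,"claw": 50},{"ax": 0,"ay": 0,"az": 0,"x": 0,"y": 0,"z": -0.06,"claw": 50}])

```text
time_s: 26.75
tool_pos: [0.4942, 0.3625, 0.0824]
tool_rot: [179.9, 0.1, -175.6]
force: [0.8, -0.6, -2.7]
grip_width: 0.0616
```

Run:
```python
from h import *
im,c=snap('wrist','w7'); print(np.load('pics/w7.npy').round(4))
a,_=snap('scene','s7'); b,_=snap('side','d7')
crop(im,100,0,420,280,2,'w7c')
u=cv2.resize(a[110:260,260:430],None,fx=2.3,fy=2.3,interpolation=cv2.INTER_CUBIC); v=cv2.resize(b[200:350,190:380],None,fx=2,fy=2.3,interpolation=cv2.INTER_CUBIC)
cv2.imwrite('pics/sd7.png',np.hstack([u,v]))
```

```text
[ 4.942000e-01  3.625000e-01  8.240000e-02  1.799075e+02  9.810000e-02
 -1.755948e+02]
```

View pics/w7c.png

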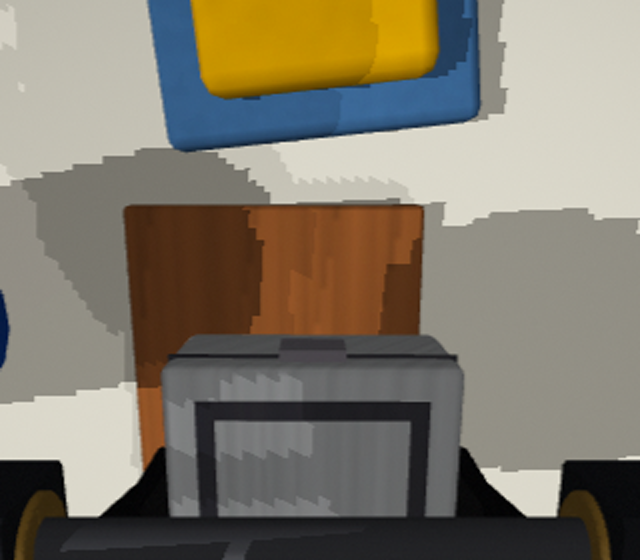

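View pics/sd7.png

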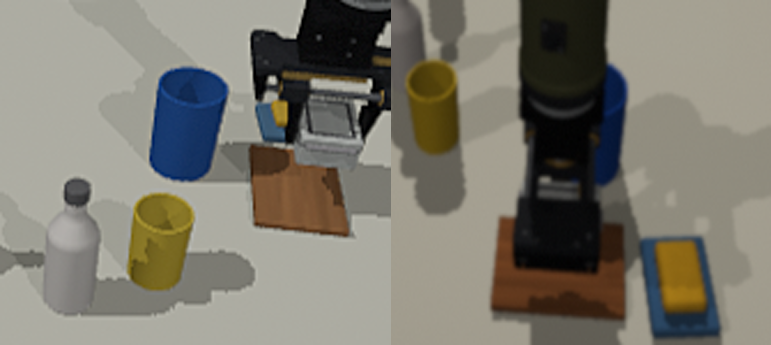

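Emit:
step_arm(series=[{"ax": 0,"ay": 0,"az": 0,"x": 0,"y": 0,"z": -0.015,"claw": 50},{"ax": 0,"ay": 0,"az": 0,"x": 0,"y": 0,"z": -0.03,"claw": 50},{"ax": 0,"ay": 0,"az": 0,"x": 0,"y": 0,"z": -0.042,"claw": 50},{"ax": 0,"ay": 0,"az": 0,"x": 0,"y": 0,"z": -0.051,"claw": 50},{"ax": 0,"ay": 0,"az": 0,"x": 0,"y": 0,"z": -0.056,"claw": 50},{"ax": 0,"ay": 0,"az": 0,"x": 0,"y": 0,"z": -0.058,"claw": 50},{"ax": 0,"ay": 0,"az": 0,"x": 0,"y": 0,"z": -0.0585,"claw": 50},{"ax": 0,"ay": 0,"az": 0,"x": 0,"y": 0,"z": -0.0585,"claw": 50}])

```text
time_s: 27.7
tool_pos: [0.4938, 0.3623, 0.023]
tool_rot: [180.0, 0.0, -175.6]
force: [0.3, -0.7, -3.7]
grip_width: 0.0615
```

Emit:
step_arm(series=[{"ax": 0,"ay": 0,"az": 0,"x": 0,"y": 0,"z": -0.0005,"claw": 50},{"ax": 0,"ay": 0,"az": 0,"x": 0,"y": 0,"z": -0.001,"claw": 50},{"ax": 0,"ay": 0,"az": 0,"x": 0,"y": 0,"z": -0.0015,"claw": 50},{"ax": 0,"ay": 0,"az": 0,"x": 0,"y": 0,"z": -0.0015,"claw": 50}])

```text
time_s: 28.1
tool_pos: [0.4935, 0.3622, 0.0212]
tool_rot: [180.0, 0.0, -175.6]
force: [-0.3, -0.7, -3.5]
grip_width: 0.0618
```

Emit:
step_arm(series=[{"ax": 0,"ay": 0,"az": 0,"x": 0,"y": 0,"z": -0.0005,"claw": 50},{"ax": 0,"ay": 0,"az": 0,"x": 0,"y": 0,"z": -0.001,"claw": 50},{"ax": 0,"ay": 0,"az": 0,"x": 0,"y": 0,"z": -0.001,"claw": 50}])

```text
time_s: 28.4
tool_pos: [0.4935, 0.3622, 0.0212]
tool_rot: [180.0, -0.0, -175.6]
force: [-3.3, -1.8, 5.1]
grip_width: 0.0617
```

Emit:
step_arm(series=[{"ax": 0,"ay": 0,"az": 0,"x": 0,"y": 0,"z": 0,"claw": 75},{"ax": 0,"ay": 0,"az": 0,"x": 0,"y": 0,"z": 0,"claw": 85},{"ax": 0,"ay": 0,"az": 0,"x": 0,"y": 0,"z": 0,"claw": 100},{"ax": 0,"ay": 0,"az": 0,"x": 0,"y": 0,"z": 0,"claw": 100},{"ax": 0,"ay": 0,"az": 0,"x": 0,"y": 0,"z": 0.03,"claw": 100},{"ax": 0,"ay": 0,"az": 0,"x": 0,"y": 0,"z": 0.07,"claw": 100},{"ax": 0,"ay": 0,"az": 0,"x": 0,"y": 0,"z": 0.11,"claw": 100},{"ax": 0,"ay": 0,"az": 0,"x": 0,"y": 0,"z": 0.15,"claw": 100},{"ax": 0,"ay": 0,"az": 0,"x": 0.03,"y": 0,"z": 0.19,"claw": 100},{"ax": 0,"ay": 0,"az": 0,"x": 0.05,"y": 0,"z": 0.2,"claw": 100},{"ax": 0,"ay": 0,"az": 0,"x": 0.05,"y": 0,"z": 0.2,"claw": 100},{"ax": 0,"ay": 0,"az": 0,"x": 0.05,"y": 0,"z": 0.2,"claw": 100}])

```text
time_s: 29.6
tool_pos: [0.543, 0.3618, 0.2193]
tool_rot: [-180.0, -0.1, -175.6]
force: [0.1, 0.9, -0.3]
grip_width: 0.087
```

Emit:
step_arm(series=[{"ax": 0,"ay": 0,"az": 0,"x": 0,"y": 0,"z": 0,"claw": 100},{"ax": 0,"ay": 0,"az": 0,"x": 0,"y": 0,"z": 0,"claw": 100}])

```text
time_s: 29.8
tool_pos: [0.5419, 0.3623, 0.2187]
tool_rot: [-180.0, -0.1, -175.5]
force: [0.8, 0.5, 0.4]
grip_width: 0.0867
```

Run:
```python
from h import *
im,c=snap('wrist','w8'); print(np.load('pics/w8.npy').round(4))
crop(im,90,20,410,230,2.5,'w8c')
```

```text
[ 5.419000e-01  3.623000e-01  2.187000e-01 -1.799522e+02 -1.383000e-01
 -1.755115e+02]
```

View pics/w8c.png

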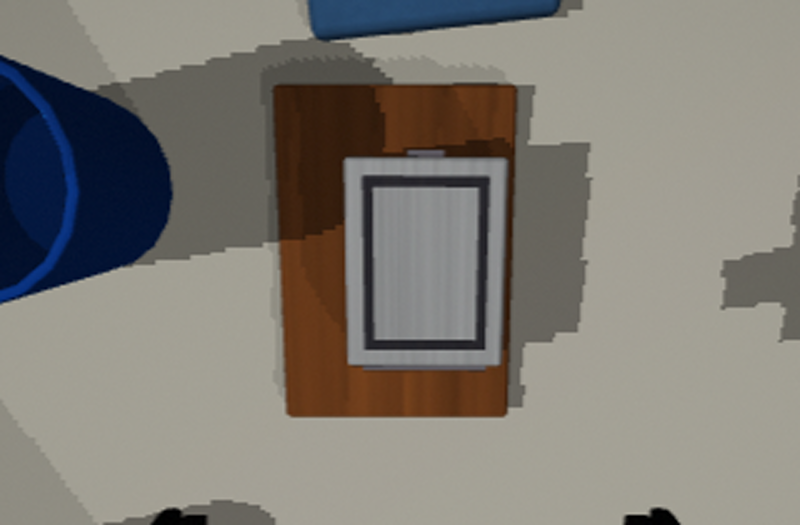

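```bash
cat > bb.py <<'E'
from h import *
def meas(c,s,box,board):
    B=np.array([onz(c,s(*p),.046)[:2] for p in box],np.float32); G=np.array([onz(c,s(*p),.010)[:2] for p in board],np.float32)
    rb,rg=cv2.minAreaRect(B),cv2.minAreaRect(G)
    print('box',rb,B.mean(0)); print('board',rg,G.mean(0))
    d=B.mean(0)-G.mean(0)
    v=(G[3]-G[0]); v/=np.linalg.norm(v); print('off along long,short',d@v, d@np.array([-v[1],v[0]]), 'yaw',np.degrees(np.arctan2(v[1],v[0])))
E
python3 - <<'E'
from bb import *
im,c=load('wrist','w8')
s=lambda x,y:(90+(x-.8)/2.5,20+(y-.8)/2.5)
meas(c,s,[(344,158),(508,157),(502,366),(348,366)],[(274,85),(517,85),(507,415),(288,416)])
E
```

```text
box ((0.4931015372276306, 0.36257195472717285), (0.07944408059120178, 0.06148661673069), 4.486323356628418) [0.49318045 0.36261585]
board ((0.49423086643218994, 0.3506014049053192), (0.13888613879680634, 0.098723866045475), 4.514822483062744) [0.4941018  0.35060886]
off along long,short 3.275968e-05 0.01204225 yaw 4.5437727
```

Emit:
step_arm(series=[{"ax": 0,"ay": 0,"az": -8,"x": -0.01,"y": 0.01,"z": 0,"claw": 80},{"ax": 0,"ay": 0,"az": -16,"x": -0.02,"y": 0.02,"z": 0,"claw": 70},{"ax": 0,"ay": 0,"az": -24,"x": -0.03,"y": 0.03,"z": 0,"claw": 60},{"ax": 0,"ay": 0,"az": -32,"x": -0.04,"y": 0.04,"z": 0,"claw": 52},{"ax": 0,"ay": 0,"az": -40,"x": -0.053,"y": 0.0556,"z": 0,"claw": 52},{"ax": 0,"ay": 0,"az": -48,"x": -0.053,"y": 0.0556,"z": 0,"claw": 52},{"ax": 0,"ay": 0,"az": -56,"x": -0.053,"y": 0.0556,"z": 0,"claw": 52},{"ax": 0,"ay": 0,"az": -64,"x": -0.053,"y": 0.0556,"z": 0,"claw": 52},{"ax": 0,"ay": 0,"az": -72,"x": -0.053,"y": 0.0556,"z": 0,"claw": 52},{"ax": 0,"ay": 0,"az": -80,"x": -0.053,"y": 0.0556,"z": 0,"claw": 52},{"ax": 0,"ay": 0,"az": -88,"x": -0.053,"y": 0.0556,"z": -0.02,"claw": 52},{"ax": 0,"ay": 0,"az": -90,"x": -0.053,"y": 0.0556,"z": -0.04,"claw": 52}])

```text
time_s: 31.05
tool_pos: [0.4901, 0.4181, 0.1798]
tool_rot: [180.0, -0.0, 94.3]
force: [-0.1, -0.6, -0.3]
grip_width: 0.0455
```

Emit:
step_arm(series=[{"ax": 0,"ay": 0,"az": 0,"x": 0,"y": 0,"z": -0.04,"claw": 52},{"ax": 0,"ay": 0,"az": 0,"x": 0,"y": 0,"z": -0.08,"claw": 52},{"ax": 0,"ay": 0,"az": 0,"x": 0,"y": 0,"z": -0.11,"claw": 52},{"ax": 0,"ay": 0,"az": 0,"x": 0,"y": 0,"z": -0.13,"claw": 52},{"ax": 0,"ay": 0,"az": 0,"x": 0,"y": 0,"z": -0.145,"claw": 52},{"ax": 0,"ay": 0,"az": 0,"x": 0,"y": 0,"z": -0.15,"claw": 52},{"ax": 0,"ay": 0,"az": 0,"x": 0,"y": 0,"z": -0.15,"claw": 52},{"ax": 0,"ay": 0,"az": 0,"x": 0,"y": 0,"z": -0.15,"claw": 52}])

```text
time_s: 31.85
tool_pos: [0.4911, 0.4182, 0.0313]
tool_rot: [179.9, -0.1, 94.4]
force: [-0.2, 0.6, 0.0]
grip_width: 0.045
```

Emit:
step_arm(series=[{"ax": 0,"ay": 0,"az": 0,"x": -0.002,"y": 0,"z": -0.005,"claw": 52},{"ax": 0,"ay": 0,"az": 0,"x": -0.002,"y": -0.005,"z": -0.005,"claw": 52},{"ax": 0,"ay": 0,"az": 0,"x": -0.001,"y": -0.01,"z": -0.005,"claw": 52},{"ax": 0,"ay": 0,"az": 0,"x": -0.001,"y": -0.013,"z": -0.005,"claw": 52},{"ax": 0,"ay": 0,"az": 0,"x": -0.001,"y": -0.015,"z": -0.005,"claw": 52},{"ax": 0,"ay": 0,"az": 0,"x": -0.0005,"y": -0.017,"z": -0.005,"claw": 52},{"ax": 0,"ay": 0,"az": 0,"x": -0.0005,"y": -0.019,"z": -0.005,"claw": 52},{"ax": 0,"ay": 0,"az": 0,"x": 0,"y": -0.021,"z": -0.005,"claw": 52},{"ax": 0,"ay": 0,"az": 0,"x": 0,"y": -0.0235,"z": -0.005,"claw": 52},{"ax": 0,"ay": 0,"az": 0,"x": 0,"y": -0.0235,"z": -0.005,"claw": 52},{"ax": 0,"ay": 0,"az": 0,"x": 0,"y": -0.0235,"z": -0.005,"claw": 52}])

```text
time_s: 32.95
tool_pos: [0.4906, 0.3941, 0.0253]
tool_rot: [180.0, -0.0, 94.4]
force: [0.0, 2.5, 1.5]
grip_width: 0.0453
```

Run:
```python
from h import *
print(status.get_obs()['tool_pos'])
a,_=snap('scene','s9'); b,_=snap('side','d9')
u=cv2.resize(a[140:230,330:430],None,fx=4,fy=4,interpolation=cv2.INTER_CUBIC); v=cv2.resize(b[260:350,220:320],None,fx=4,fy=4,interpolation=cv2.INTER_CUBIC)
cv2.imwrite('pics/sd9.png',np.hstack([u,v]))
```

```text
[0.49061635 0.39412245 0.02527354]
```

View pics/sd9.png

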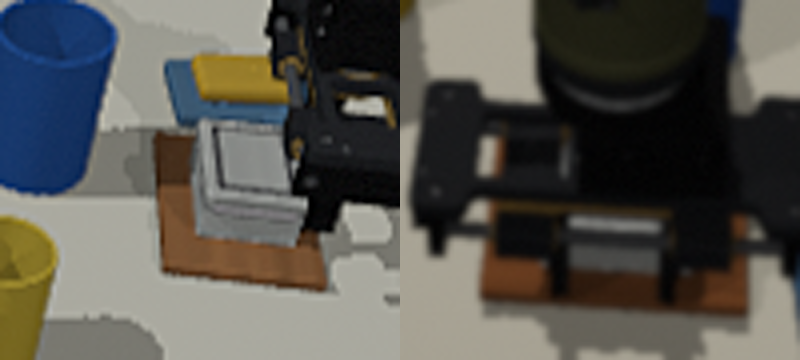

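Run:
```python
from h import *
S=cam('scene'); s=lambda x,y:(330+(x-1.5)/4,140+(y-1.5)/4)
yaw=np.radians(4.5); ex=np.array([np.cos(yaw),np.sin(yaw)]); ey=np.array([-ex[1],ex[0]])
for p,z in [((201,121),.046),((192,197),.046),((307,210),.046),((195,236),.01),((302,245),.01)]:
    w=onz(S,s(*p),z)[:2]; print(p,w.round(4),((w-[.4941,.3506])@ex).round(4),((w-[.4941,.3506])@ey).round(4))
for p in [(155,133),(163,272),(326,290)]:
    w=onz(S,s(*p),.01)[:2]; print('bd',w.round(4),((w-[.4941,.3506])@ex).round(4),((w-[.4941,.3506])@ey).round(4))
```

```text
(201, 121) [0.4585 0.3193] -0.0379 -0.0284
(192, 197) [0.5403 0.315 ] 0.0433 -0.0391
(307, 210) [0.5352 0.3844] 0.0437 0.0305
(195, 236) [0.5344 0.3239] 0.038 -0.0298
(302, 245) [0.5261 0.3903] 0.035 0.0371
bd [0.4306 0.2951] -0.0676 -0.0503
bd [0.5743 0.305 ] 0.0764 -0.0517
bd [0.5657 0.4034] 0.0755 0.047
```

Emit:
step_arm(series=[{"ax": 0,"ay": 0,"az": 0,"x": -0.001,"y": 0.012,"z": 0,"claw": 52},{"ax": 0,"ay": 0,"az": 0,"x": -0.002,"y": 0.03,"z": 0,"claw": 52},{"ax": 0,"ay": 0,"az": 0,"x": -0.002,"y": 0.03,"z": 0.04,"claw": 52},{"ax": 0,"ay": 0,"az": 0,"x": -0.002,"y": 0.03,"z": 0.08,"claw": 52},{"ax": 0,"ay": 0,"az": 0,"x": 0,"y": 0.01,"z": 0.12,"claw": 52},{"ax": 0,"ay": 0,"az": 0,"x": 0,"y": -0.03,"z": 0.16,"claw": 52},{"ax": 0,"ay": 0,"az": 0,"x": 0,"y": -0.06,"z": 0.19,"claw": 52},{"ax": 0,"ay": 0,"az": 0,"x": 0,"y": -0.06,"z": 0.19,"claw": 52},{"ax": 0,"ay": 0,"az": 0,"x": 0,"y": -0.06,"z": 0.19,"claw": 52},{"ax": 0,"ay": 0,"az": 0,"x": 0,"y": -0.06,"z": 0.19,"claw": 52},{"ax": 0,"ay": 0,"az": 0,"x": 0,"y": -0.06,"z": 0.19,"claw": 52}])

```text
time_s: 34.15
tool_pos: [0.4891, 0.3357, 0.2134]
tool_rot: [-179.9, 0.1, 94.6]
force: [-0.0, -0.6, 0.1]
grip_width: 0.0451
```

Run:
```python
from h import *
im,c=snap('wrist','w10'); print(np.load('pics/w10.npy').round(4))
crop(im,130,40,380,230,3,'w10c')
```

```text
[ 4.891000e-01  3.357000e-01  2.134000e-01 -1.798937e+02  1.249000e-01
  9.457400e+01]
```

View pics/w10c.png

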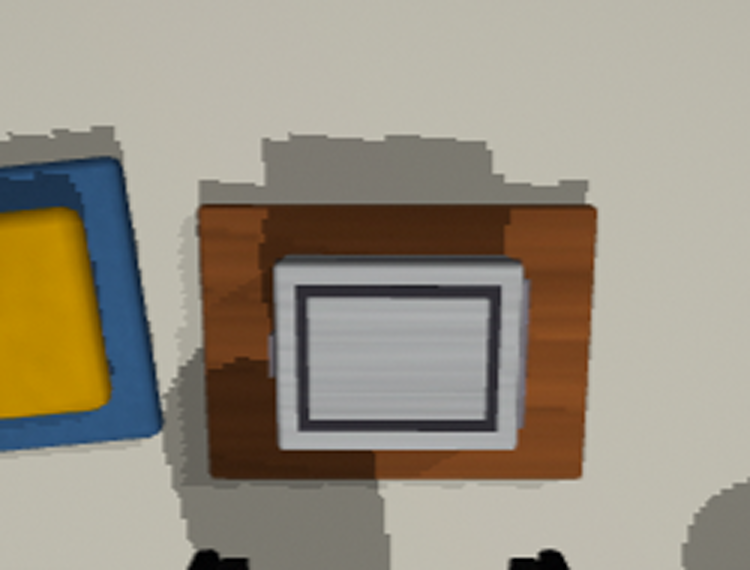

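Run:
```python
from bb import *
im,c=load('wrist','w10')
s=lambda x,y:(130+(x-1)/3,40+(y-1)/3)
meas(c,s,[(274,262),(523,263),(517,449),(279,449)],[(210,478),(199,205),(597,207),(582,478)])
```

```text
box ((0.49419882893562317, 0.35278990864753723), (0.07943220436573029, 0.061498239636421204), 4.541823387145996) [0.49408516 0.35275927]
board ((0.49428799748420715, 0.3505604863166809), (0.13918626308441162, 0.09915385395288467), 4.635910987854004) [0.49444857 0.3503883 ]
off along long,short -0.00017058905 0.0023925984 yaw 4.6359105
```

Emit:
step_arm(series=[{"ax": 0,"ay": 0,"az": -8,"x": 0,"y": -0.04,"z": 0.01,"claw": 60},{"ax": 0,"ay": 0,"az": -16,"x": 0,"y": -0.085,"z": 0.02,"claw": 70},{"ax": 0,"ay": 0,"az": -24,"x": 0,"y": -0.13,"z": 0.02,"claw": 80},{"ax": 0,"ay": 0,"az": -32,"x": 0,"y": -0.175,"z": 0.02,"claw": 90},{"ax": 0,"ay": 0,"az": -40,"x": 0,"y": -0.22,"z": 0.02,"claw": 100},{"ax": 0,"ay": 0,"az": -48,"x": 0,"y": -0.265,"z": 0.02,"claw": 100},{"ax": 0,"ay": 0,"az": -56,"x": 0,"y": -0.31,"z": 0.02,"claw": 100},{"ax": 0,"ay": 0,"az": -64,"x": 0,"y": -0.355,"z": 0.02,"claw": 100},{"ax": 0,"ay": 0,"az": -72,"x": -0.005,"y": -0.4,"z": 0.02,"claw": 100},{"ax": 0,"ay": 0,"az": -80,"x": -0.015,"y": -0.445,"z": 0.02,"claw": 100},{"ax": 0,"ay": 0,"az": -88,"x": -0.025,"y": -0.49,"z": 0.02,"claw": 100},{"ax": 0,"ay": 0,"az": -94.6,"x": -0.035,"y": -0.53,"z": 0.02,"claw": 100}])

```text
time_s: 35.4
tool_pos: [0.4548, -0.1975, 0.235]
tool_rot: [-180.0, -0.0, -0.5]
force: [0.3, 0.4, 0.9]
grip_width: 0.0864
```

Emit:
step_arm(series=[{"ax": 0,"ay": 0,"az": 0,"x": -0.015,"y": -0.04,"z": 0,"claw": 100},{"ax": 0,"ay": 0,"az": 0,"x": -0.03,"y": -0.08,"z": 0,"claw": 100},{"ax": 0,"ay": 0,"az": 0,"x": -0.04,"y": -0.115,"z": 0,"claw": 100},{"ax": 0,"ay": 0,"az": 0,"x": -0.043,"y": -0.132,"z": -0.01,"claw": 100},{"ax": 0,"ay": 0,"az": 0,"x": -0.043,"y": -0.132,"z": -0.01,"claw": 100},{"ax": 0,"ay": 0,"az": 0,"x": -0.043,"y": -0.132,"z": -0.01,"claw": 100},{"ax": 0,"ay": 0,"az": 0,"x": -0.043,"y": -0.132,"z": -0.01,"claw": 100},{"ax": 0,"ay": 0,"az": 0,"x": -0.043,"y": -0.132,"z": -0.01,"claw": 100}])

```text
time_s: 36.2
tool_pos: [0.4136, -0.3262, 0.2253]
tool_rot: [-180.0, -0.0, 0.0]
force: [0.5, 0.3, 1.0]
grip_width: 0.0871
```

Run:
```python
from h import *
im,c=snap('wrist','w11'); print(np.load('pics/w11.npy').round(4))
crop(im,130,0,380,250,2.2,'w11c')
```

```text
[ 4.136000e-01 -3.262000e-01  2.253000e-01 -1.799635e+02 -4.150000e-02
  8.600000e-03]
```

View pics/w11c.png

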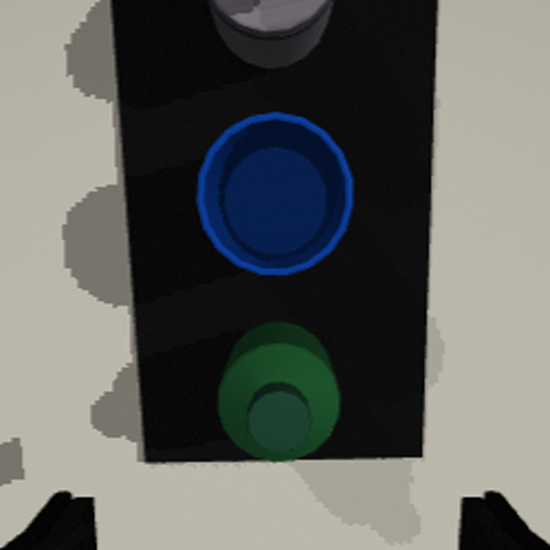

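Emit:
step_arm(series=[{"ax": 0,"ay": 0,"az": 0,"x": -0.0025,"y": 0,"z": -0.04,"claw": 100},{"ax": 0,"ay": 0,"az": 0,"x": -0.0025,"y": 0,"z": -0.08,"claw": 100},{"ax": 0,"ay": 0,"az": 0,"x": -0.0025,"y": 0,"z": -0.11,"claw": 100},{"ax": 0,"ay": 0,"az": 0,"x": -0.0025,"y": 0,"z": -0.135,"claw": 100},{"ax": 0,"ay": 0,"az": 0,"x": -0.0025,"y": 0,"z": -0.155,"claw": 100},{"ax": 0,"ay": 0,"az": 0,"x": -0.0025,"y": 0,"z": -0.168,"claw": 100},{"ax": 0,"ay": 0,"az": 0,"x": -0.0025,"y": 0,"z": -0.175,"claw": 95},{"ax": 0,"ay": 0,"az": 0,"x": -0.0025,"y": 0,"z": -0.175,"claw": 75},{"ax": 0,"ay": 0,"az": 0,"x": -0.0025,"y": 0,"z": -0.175,"claw": 65},{"ax": 0,"ay": 0,"az": 0,"x": -0.0025,"y": 0,"z": -0.175,"claw": 55},{"ax": 0,"ay": 0,"az": 0,"x": -0.0025,"y": 0,"z": -0.175,"claw": 45},{"ax": 0,"ay": 0,"az": 0,"x": -0.0025,"y": 0,"z": -0.175,"claw": 40}], squeeze=20)

```text
time_s: 37.45
tool_pos: [0.4104, -0.3276, 0.0507]
tool_rot: [-180.0, -0.1, -0.2]
force: [0.3, 1.7, 3.4]
grip_width: 0.0529
```

Emit:
step_arm(series=[{"ax": 0,"ay": 0,"az": 0,"x": 0,"y": 0,"z": 0,"claw": 40},{"ax": 0,"ay": 0,"az": 0,"x": 0,"y": 0,"z": 0,"claw": 40},{"ax": 0,"ay": 0,"az": 0,"x": 0,"y": 0,"z": 0,"claw": 40}], squeeze=20)

```text
time_s: 37.75
tool_pos: [0.4105, -0.3276, 0.0507]
tool_rot: [-180.0, -0.0, -0.2]
force: [-0.4, 2.6, 6.3]
grip_width: 0.0529
```

Emit:
step_arm(series=[{"ax": 0,"ay": 0,"az": 0,"x": 0,"y": 0,"z": 0.03,"claw": 40},{"ax": 0,"ay": 0,"az": 0,"x": 0,"y": 0.01,"z": 0.06,"claw": 40},{"ax": 0,"ay": 0,"az": 0,"x": 0,"y": 0.04,"z": 0.07,"claw": 40},{"ax": 0,"ay": 0,"az": -2,"x": 0.005,"y": 0.08,"z": 0.07,"claw": 40},{"ax": 0,"ay": 0,"az": -4,"x": 0.015,"y": 0.125,"z": 0.07,"claw": 40},{"ax": 0,"ay": 0,"az": -4,"x": 0.03,"y": 0.17,"z": 0.07,"claw": 40},{"ax": 0,"ay": 0,"az": -4,"x": 0.045,"y": 0.215,"z": 0.07,"claw": 40},{"ax": 0,"ay": 0,"az": -4,"x": 0.058,"y": 0.26,"z": 0.065,"claw": 40},{"ax": 0,"ay": 0,"az": -4,"x": 0.067,"y": 0.305,"z": 0.055,"claw": 40},{"ax": 0,"ay": 0,"az": -4,"x": 0.072,"y": 0.345,"z": 0.045,"claw": 40},{"ax": 0,"ay": 0,"az": -4,"x": 0.0727,"y": 0.375,"z": 0.03,"claw": 40},{"ax": 0,"ay": 0,"az": -4,"x": 0.0727,"y": 0.3861,"z": 0.02,"claw": 40}])

```text
time_s: 38.95
tool_pos: [0.4818, 0.0616, 0.0688]
tool_rot: [180.0, 0.1, -3.9]
force: [0.5, 0.0, -1.9]
grip_width: 0.0531
```

Emit:
step_arm(series=[{"ax": 0,"ay": 0,"az": 0,"x": 0,"y": 0,"z": -0.006,"claw": 40},{"ax": 0,"ay": 0,"az": 0,"x": 0,"y": 0,"z": -0.012,"claw": 40},{"ax": 0,"ay": 0,"az": 0,"x": 0,"y": 0,"z": -0.017,"claw": 40},{"ax": 0,"ay": 0,"az": 0,"x": 0,"y": 0,"z": -0.02,"claw": 40},{"ax": 0,"ay": 0,"az": 0,"x": 0,"y": 0,"z": -0.022,"claw": 40},{"ax": 0,"ay": 0,"az": 0,"x": 0,"y": 0,"z": -0.0225,"claw": 40},{"ax": 0,"ay": 0,"az": 0,"x": 0,"y": 0,"z": -0.0225,"claw": 40},{"ax": 0,"ay": 0,"az": 0,"x": 0,"y": 0,"z": -0.0225,"claw": 40}])

```text
time_s: 39.75
tool_pos: [0.4828, 0.0583, 0.0478]
tool_rot: [-180.0, -0.0, -4.2]
force: [0.4, 0.7, -2.0]
grip_width: 0.0531
```

Emit:
step_arm(series=[{"ax": 0,"ay": 0,"az": 0,"x": 0.0004,"y": 0,"z": -0.0005,"claw": 40},{"ax": 0,"ay": 0,"az": 0,"x": 0.0004,"y": 0,"z": -0.001,"claw": 40},{"ax": 0,"ay": 0,"az": 0,"x": 0.0004,"y": 0,"z": -0.0015,"claw": 40},{"ax": 0,"ay": 0,"az": 0,"x": 0.0004,"y": 0,"z": -0.0015,"claw": 40}])

```text
time_s: 40.15
tool_pos: [0.4832, 0.0584, 0.0466]
tool_rot: [-180.0, 0.0, -4.2]
force: [-2.1, -0.2, 4.7]
grip_width: 0.0531
```

Emit:
step_arm(series=[{"ax": 0,"ay": 0,"az": 0,"x": 0,"y": 0,"z": 0,"claw": 66},{"ax": 0,"ay": 0,"az": 0,"x": 0,"y": 0,"z": 0,"claw": 80},{"ax": 0,"ay": 0,"az": 0,"x": 0,"y": 0,"z": 0,"claw": 100},{"ax": 0,"ay": 0,"az": 0,"x": 0,"y": 0,"z": 0,"claw": 100},{"ax": 0,"ay": 0,"az": 0,"x": 0,"y": 0,"z": 0.03,"claw": 100},{"ax": 0,"ay": 0,"az": 0,"x": 0,"y": 0,"z": 0.07,"claw": 100},{"ax": 0,"ay": 0,"az": 0,"x": 0,"y": 0,"z": 0.11,"claw": 100},{"ax": 0,"ay": 0,"az": 2,"x": 0,"y": -0.04,"z": 0.13,"claw": 100},{"ax": 0,"ay": 0,"az": 4.2,"x": 0,"y": -0.085,"z": 0.13,"claw": 100},{"ax": 0,"ay": 0,"az": 4.2,"x": 0.005,"y": -0.13,"z": 0.13,"claw": 100},{"ax": 0,"ay": 0,"az": 4.2,"x": 0.01,"y": -0.175,"z": 0.13,"claw": 100},{"ax": 0,"ay": 0,"az": 4.2,"x": 0.0135,"y": -0.22,"z": 0.13,"claw": 100}])

```text
time_s: 41.35
tool_pos: [0.4969, -0.163, 0.1766]
tool_rot: [-179.9, -0.1, 0.1]
force: [0.5, -0.6, 0.2]
grip_width: 0.0871
```

Emit:
step_arm(series=[{"ax": 0,"ay": 0,"az": 0,"x": 0,"y": -0.045,"z": 0,"claw": 100},{"ax": 0,"ay": 0,"az": 0,"x": 0,"y": -0.09,"z": 0,"claw": 100},{"ax": 0,"ay": 0,"az": 0,"x": 0,"y": -0.13,"z": 0,"claw": 100},{"ax": 0,"ay": 0,"az": 0,"x": 0,"y": -0.155,"z": 0,"claw": 100},{"ax": 0,"ay": 0,"az": 0,"x": 0,"y": -0.1635,"z": 0,"claw": 100},{"ax": 0,"ay": 0,"az": 0,"x": 0,"y": -0.1635,"z": 0,"claw": 100},{"ax": 0,"ay": 0,"az": 0,"x": 0,"y": -0.1635,"z": 0,"claw": 100},{"ax": 0,"ay": 0,"az": 0,"x": 0,"y": -0.1635,"z": 0,"claw": 100}])

```text
time_s: 42.15
tool_pos: [0.4974, -0.323, 0.176]
tool_rot: [-179.9, -0.0, 0.2]
force: [0.7, -0.1, 0.3]
grip_width: 0.0872
```

Run:
```python
from h import *
print(status.get_obs()['tool_pos'])
a,_=snap('scene','s12'); crop(a,90,90,430,270,2.3,'s12c')
```

```text
[ 0.49738789 -0.3230087   0.17596801]
```

View pics/s12c.png

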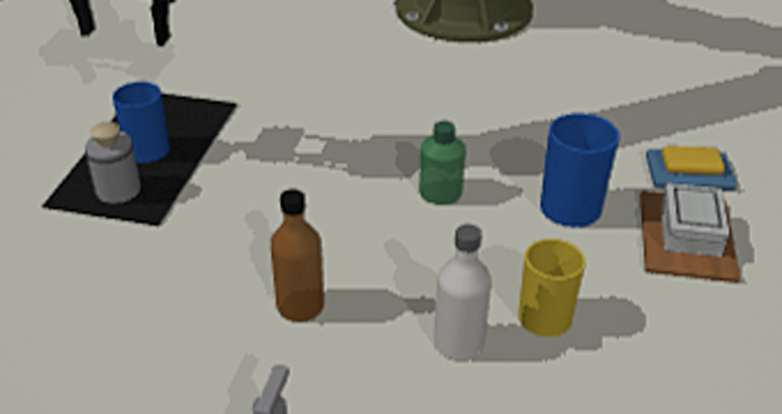

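Emit:
step_arm(series=[{"ax": 0,"ay": 0,"az": 0,"x": 0,"y": -0.001,"z": -0.035,"claw": 100},{"ax": 0,"ay": 0,"az": 0,"x": 0,"y": -0.001,"z": -0.065,"claw": 100},{"ax": 0,"ay": 0,"az": 0,"x": 0,"y": -0.001,"z": -0.09,"claw": 100},{"ax": 0,"ay": 0,"az": 0,"x": 0,"y": -0.001,"z": -0.107,"claw": 100},{"ax": 0,"ay": 0,"az": 0,"x": 0,"y": -0.001,"z": -0.115,"claw": 100},{"ax": 0,"ay": 0,"az": 0,"x": 0,"y": -0.001,"z": -0.116,"claw": 85},{"ax": 0,"ay": 0,"az": 0,"x": 0,"y": -0.001,"z": -0.116,"claw": 76},{"ax": 0,"ay": 0,"az": 0,"x": 0,"y": -0.001,"z": -0.116,"claw": 68},{"ax": 0,"ay": 0,"az": 0,"x": 0,"y": -0.001,"z": -0.116,"claw": 60},{"ax": 0,"ay": 0,"az": 0,"x": 0,"y": -0.001,"z": -0.116,"claw": 45},{"ax": 0,"ay": 0,"az": 0,"x": 0,"y": -0.001,"z": -0.116,"claw": 45},{"ax": 0,"ay": 0,"az": 0,"x": 0,"y": -0.001,"z": -0.116,"claw": 45}], squeeze=10)

```text
time_s: 43.4
tool_pos: [0.4971, -0.3263, 0.0608]
tool_rot: [180.0, -0.1, 0.0]
force: [0.9, 1.2, 5.3]
grip_width: 0.06
```

Emit:
step_arm(series=[{"ax": 0,"ay": 0,"az": 0,"x": 0,"y": 0,"z": 0,"claw": 45},{"ax": 0,"ay": 0,"az": 0,"x": 0,"y": 0,"z": 0,"claw": 45}], squeeze=10)

```text
time_s: 43.6
tool_pos: [0.4971, -0.3263, 0.0608]
tool_rot: [180.0, -0.1, 0.0]
force: [-0.7, 1.4, 5.9]
grip_width: 0.0598
```

Emit:
step_arm(series=[{"ax": 0,"ay": 0,"az": 0,"x": 0,"y": 0,"z": 0.03,"claw": 45},{"ax": 0,"ay": 0,"az": 0,"x": 0,"y": 0.005,"z": 0.07,"claw": 45},{"ax": 0,"ay": 0,"az": 4,"x": 0.005,"y": 0.03,"z": 0.105,"claw": 45},{"ax": 0,"ay": 0,"az": 12,"x": 0.015,"y": 0.065,"z": 0.12,"claw": 45},{"ax": 0,"ay": 0,"az": 20,"x": 0.025,"y": 0.105,"z": 0.12,"claw": 45},{"ax": 0,"ay": 0,"az": 28,"x": 0.035,"y": 0.145,"z": 0.12,"claw": 45},{"ax": 0,"ay": 0,"az": 36,"x": 0.045,"y": 0.185,"z": 0.12,"claw": 45},{"ax": 0,"ay": 0,"az": 44,"x": 0.055,"y": 0.225,"z": 0.12,"claw": 45},{"ax": 0,"ay": 0,"az": 52,"x": 0.062,"y": 0.265,"z": 0.12,"claw": 45},{"ax": 0,"ay": 0,"az": 60,"x": 0.068,"y": 0.305,"z": 0.12,"claw": 45},{"ax": 0,"ay": 0,"az": 68,"x": 0.0729,"y": 0.345,"z": 0.12,"claw": 45},{"ax": 0,"ay": 0,"az": 76,"x": 0.0729,"y": 0.385,"z": 0.12,"claw": 45}])

```text
time_s: 44.8
tool_pos: [0.5694, 0.0602, 0.1796]
tool_rot: [180.0, 0.0, 76.3]
force: [0.6, -0.0, -0.4]
grip_width: 0.0599
```

Emit:
step_arm(series=[{"ax": 0,"ay": 0,"az": 8,"x": 0,"y": 0.035,"z": -0.01,"claw": 45},{"ax": 0,"ay": 0,"az": 9.8,"x": 0,"y": 0.058,"z": -0.025,"claw": 45},{"ax": 0,"ay": 0,"az": 9.8,"x": 0,"y": 0.0673,"z": -0.045,"claw": 45},{"ax": 0,"ay": 0,"az": 9.8,"x": 0,"y": 0.0673,"z": -0.065,"claw": 45},{"ax": 0,"ay": 0,"az": 9.8,"x": 0,"y": 0.0673,"z": -0.085,"claw": 45},{"ax": 0,"ay": 0,"az": 9.8,"x": 0,"y": 0.0673,"z": -0.1,"claw": 45},{"ax": 0,"ay": 0,"az": 9.8,"x": 0,"y": 0.0673,"z": -0.11,"claw": 45},{"ax": 0,"ay": 0,"az": 9.8,"x": 0,"y": 0.0673,"z": -0.117,"claw": 45},{"ax": 0,"ay": 0,"az": 9.8,"x": 0,"y": 0.0673,"z": -0.12,"claw": 45},{"ax": 0,"ay": 0,"az": 9.8,"x": 0,"y": 0.0673,"z": -0.121,"claw": 45},{"ax": 0,"ay": 0,"az": 9.8,"x": 0,"y": 0.0673,"z": -0.121,"claw": 45},{"ax": 0,"ay": 0,"az": 9.8,"x": 0,"y": 0.0673,"z": -0.121,"claw": 45}])

```text
time_s: 46.0
tool_pos: [0.5699, 0.1262, 0.0598]
tool_rot: [179.9, -0.0, 85.8]
force: [0.4, -0.2, -0.3]
grip_width: 0.0598
```

Emit:
step_arm(series=[{"ax": 0,"ay": 0,"az": 0,"x": 0,"y": 0,"z": -0.001,"claw": 45},{"ax": 0,"ay": 0,"az": 0,"x": 0,"y": 0,"z": -0.002,"claw": 45},{"ax": 0,"ay": 0,"az": 0,"x": 0,"y": 0,"z": -0.003,"claw": 45},{"ax": 0,"ay": 0,"az": 0,"x": 0,"y": 0,"z": -0.003,"claw": 45},{"ax": 0,"ay": 0,"az": 0,"x": 0,"y": 0,"z": -0.003,"claw": 45}])

```text
time_s: 46.5
tool_pos: [0.5695, 0.1263, 0.0567]
tool_rot: [180.0, -0.0, 85.8]
force: [-2.3, -0.8, 4.6]
grip_width: 0.0597
```

Emit:
step_arm(series=[{"ax": 0,"ay": 0,"az": 0,"x": 0,"y": 0,"z": 0,"claw": 72},{"ax": 0,"ay": 0,"az": 0,"x": 0,"y": 0,"z": 0,"claw": 85},{"ax": 0,"ay": 0,"az": 0,"x": 0,"y": 0,"z": 0,"claw": 100},{"ax": 0,"ay": 0,"az": 0,"x": 0,"y": 0,"z": 0,"claw": 100},{"ax": 0,"ay": 0,"az": 0,"x": 0,"y": 0,"z": 0.03,"claw": 100},{"ax": 0,"ay": 0,"az": 0,"x": 0,"y": 0,"z": 0.07,"claw": 100},{"ax": 0,"ay": 0,"az": 0,"x": 0,"y": 0,"z": 0.11,"claw": 100},{"ax": 0,"ay": 0,"az": -8,"x": 0,"y": -0.03,"z": 0.13,"claw": 100},{"ax": 0,"ay": 0,"az": -16,"x": 0,"y": -0.07,"z": 0.13,"claw": 100},{"ax": 0,"ay": 0,"az": -24,"x": 0.005,"y": -0.11,"z": 0.13,"claw": 100},{"ax": 0,"ay": 0,"az": -32,"x": 0.01,"y": -0.15,"z": 0.13,"claw": 100},{"ax": 0,"ay": 0,"az": -40,"x": 0.014,"y": -0.19,"z": 0.13,"claw": 100}])

```text
time_s: 47.7
tool_pos: [0.5836, -0.0653, 0.1863]
tool_rot: [180.0, -0.1, 45.5]
force: [0.2, 0.6, -0.2]
grip_width: 0.0872
```

Emit:
step_arm(series=[{"ax": 0,"ay": 0,"az": -8,"x": 0,"y": -0.04,"z": 0,"claw": 100},{"ax": 0,"ay": 0,"az": -16,"x": 0,"y": -0.085,"z": 0,"claw": 100},{"ax": 0,"ay": 0,"az": -24,"x": 0,"y": -0.13,"z": 0,"claw": 100},{"ax": 0,"ay": 0,"az": -32,"x": 0,"y": -0.17,"z": 0,"claw": 100},{"ax": 0,"ay": 0,"az": -40,"x": 0,"y": -0.21,"z": 0,"claw": 100},{"ax": 0,"ay": 0,"az": -45.8,"x": 0,"y": -0.24,"z": 0,"claw": 100},{"ax": 0,"ay": 0,"az": -45.8,"x": 0,"y": -0.2594,"z": 0,"claw": 100},{"ax": 0,"ay": 0,"az": -45.8,"x": 0,"y": -0.2594,"z": 0,"claw": 100},{"ax": 0,"ay": 0,"az": -45.8,"x": 0,"y": -0.2594,"z": 0,"claw": 100},{"ax": 0,"ay": 0,"az": -45.8,"x": 0,"y": -0.2594,"z": 0,"claw": 100},{"ax": 0,"ay": 0,"az": -45.8,"x": 0,"y": -0.2594,"z": 0,"claw": 100}])

```text
time_s: 48.8
tool_pos: [0.5843, -0.3213, 0.186]
tool_rot: [-179.9, -0.0, 0.2]
force: [-0.5, 0.1, -0.0]
grip_width: 0.0874
```

Run:
```python
from h import *
o=status.get_obs();print(o['tool_pos'],o['tool_rot'])
a,_=snap('scene','s13'); crop(a,90,90,430,270,2.3,'s13c')
```

```text
[ 0.58425665 -0.32132431  0.18601208] [-1.79940131e+02 -1.59627338e-02  1.80789740e-01]
```

View pics/s13c.png

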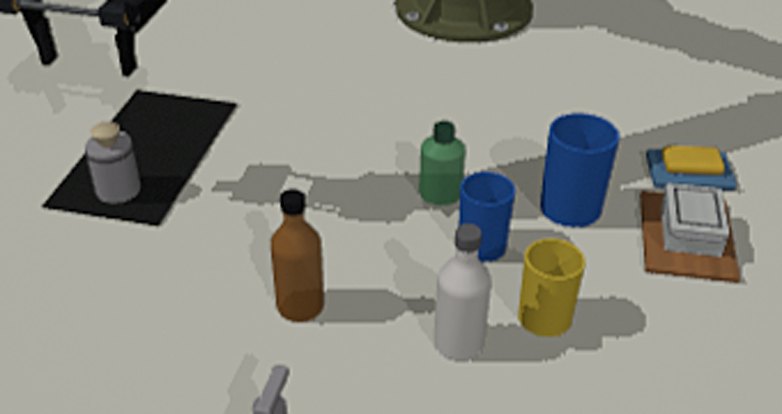

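Emit:
step_arm(series=[{"ax": 0,"ay": 0,"az": 0,"x": -0.0005,"y": -0.001,"z": -0.04,"claw": 100},{"ax": 0,"ay": 0,"az": 0,"x": -0.0005,"y": -0.001,"z": -0.08,"claw": 100},{"ax": 0,"ay": 0,"az": 0,"x": -0.0005,"y": -0.001,"z": -0.11,"claw": 100},{"ax": 0,"ay": 0,"az": 0,"x": -0.0005,"y": -0.001,"z": -0.13,"claw": 100},{"ax": 0,"ay": 0,"az": 0,"x": -0.0005,"y": -0.001,"z": -0.14,"claw": 100},{"ax": 0,"ay": 0,"az": 0,"x": -0.0005,"y": -0.001,"z": -0.14,"claw": 80},{"ax": 0,"ay": 0,"az": 0,"x": -0.0005,"y": -0.001,"z": -0.14,"claw": 72},{"ax": 0,"ay": 0,"az": 0,"x": -0.0005,"y": -0.001,"z": -0.14,"claw": 64},{"ax": 0,"ay": 0,"az": 0,"x": -0.0005,"y": -0.001,"z": -0.14,"claw": 56},{"ax": 0,"ay": 0,"az": 0,"x": -0.0005,"y": -0.001,"z": -0.14,"claw": 45},{"ax": 0,"ay": 0,"az": 0,"x": -0.0005,"y": -0.001,"z": -0.14,"claw": 40},{"ax": 0,"ay": 0,"az": 0,"x": -0.0005,"y": -0.001,"z": -0.14,"claw": 40}], squeeze=20)

```text
time_s: 50.05
tool_pos: [0.5835, -0.3238, 0.047]
tool_rot: [-179.9, -0.1, 0.0]
force: [-1.0, 2.5, 4.9]
grip_width: 0.0533
```

Emit:
step_arm(series=[{"ax": 0,"ay": 0,"az": 0,"x": 0,"y": 0,"z": 0,"claw": 40},{"ax": 0,"ay": 0,"az": 0,"x": 0,"y": 0,"z": 0,"claw": 40},{"ax": 0,"ay": 0,"az": 0,"x": 0,"y": 0,"z": 0,"claw": 40}], squeeze=20)

```text
time_s: 50.35
tool_pos: [0.5835, -0.3238, 0.047]
tool_rot: [-179.9, -0.1, 0.0]
force: [-1.1, 1.6, 5.7]
grip_width: 0.0536
```

Emit:
step_arm(series=[{"ax": 0,"ay": 0,"az": 0,"x": 0,"y": 0,"z": 0.03,"claw": 40},{"ax": 0,"ay": 0,"az": 8,"x": 0,"y": 0.01,"z": 0.06,"claw": 40},{"ax": 0,"ay": 0,"az": 16,"x": -0.002,"y": 0.04,"z": 0.075,"claw": 40},{"ax": 0,"ay": 0,"az": 24,"x": -0.005,"y": 0.075,"z": 0.08,"claw": 40},{"ax": 0,"ay": 0,"az": 32,"x": -0.01,"y": 0.11,"z": 0.08,"claw": 40},{"ax": 0,"ay": 0,"az": 40,"x": -0.015,"y": 0.145,"z": 0.08,"claw": 40},{"ax": 0,"ay": 0,"az": 48,"x": -0.02,"y": 0.18,"z": 0.08,"claw": 40},{"ax": 0,"ay": 0,"az": 56,"x": -0.0251,"y": 0.21,"z": 0.08,"claw": 40},{"ax": 0,"ay": 0,"az": 64,"x": -0.0251,"y": 0.24,"z": 0.08,"claw": 40},{"ax": 0,"ay": 0,"az": 72,"x": -0.0251,"y": 0.27,"z": 0.08,"claw": 40},{"ax": 0,"ay": 0,"az": 80,"x": -0.0251,"y": 0.29,"z": 0.08,"claw": 40},{"ax": 0,"ay": 0,"az": 85.8,"x": -0.0251,"y": 0.3049,"z": 0.075,"claw": 40}])

```text
time_s: 51.55
tool_pos: [0.5578, -0.0176, 0.121]
tool_rot: [180.0, -0.0, 86.2]
force: [0.0, -0.3, -1.5]
grip_width: 0.0536
```

Emit:
step_arm(series=[{"ax": 0,"ay": 0,"az": 0,"x": 0,"y": 0,"z": -0.01,"claw": 40},{"ax": 0,"ay": 0,"az": 0,"x": 0,"y": 0,"z": -0.025,"claw": 40},{"ax": 0,"ay": 0,"az": 0,"x": 0,"y": 0,"z": -0.04,"claw": 40},{"ax": 0,"ay": 0,"az": 0,"x": 0,"y": 0,"z": -0.055,"claw": 40},{"ax": 0,"ay": 0,"az": 0,"x": 0,"y": 0,"z": -0.067,"claw": 40},{"ax": 0,"ay": 0,"az": 0,"x": 0,"y": 0,"z": -0.074,"claw": 40},{"ax": 0,"ay": 0,"az": 0,"x": 0,"y": 0,"z": -0.076,"claw": 40},{"ax": 0,"ay": 0,"az": 0,"x": 0,"y": 0,"z": -0.0765,"claw": 40},{"ax": 0,"ay": 0,"az": 0,"x": 0,"y": 0,"z": -0.0765,"claw": 40},{"ax": 0,"ay": 0,"az": 0,"x": 0,"y": 0,"z": -0.0765,"claw": 40}])

```text
time_s: 52.55
tool_pos: [0.5584, -0.0194, 0.0452]
tool_rot: [179.9, -0.0, 85.8]
force: [-1.4, 0.1, -2.3]
grip_width: 0.0533
```

Emit:
step_arm(series=[{"ax": 0,"ay": 0,"az": 0,"x": 0,"y": 0,"z": -0.001,"claw": 40},{"ax": 0,"ay": 0,"az": 0,"x": 0,"y": 0,"z": -0.002,"claw": 40},{"ax": 0,"ay": 0,"az": 0,"x": 0,"y": 0,"z": -0.0025,"claw": 40},{"ax": 0,"ay": 0,"az": 0,"x": 0,"y": 0,"z": -0.0025,"claw": 40}])

```text
time_s: 52.95
tool_pos: [0.5582, -0.0193, 0.0429]
tool_rot: [180.0, -0.0, 85.8]
force: [-2.2, 0.3, 4.4]
grip_width: 0.0534
```

Contact. Release, rise, then go to the first overhead viewing pose (0.53, 0.03, 0.26, yaw 90).

Emit:
step_arm(series=[{"ax": 0,"ay": 0,"az": 0,"x": 0,"y": 0,"z": 0,"claw": 66},{"ax": 0,"ay": 0,"az": 0,"x": 0,"y": 0,"z": 0,"claw": 80},{"ax": 0,"ay": 0,"az": 0,"x": 0,"y": 0,"z": 0,"claw": 100},{"ax": 0,"ay": 0,"az": 0,"x": 0,"y": 0,"z": 0,"claw": 100},{"ax": 0,"ay": 0,"az": 0,"x": 0,"y": 0,"z": 0.03,"claw": 100},{"ax": 0,"ay": 0,"az": 0,"x": 0,"y": 0,"z": 0.07,"claw": 100},{"ax": 0,"ay": 0,"az": 0,"x": 0,"y": 0,"z": 0.11,"claw": 100},{"ax": 0,"ay": 0,"az": 0,"x": 0,"y": 0,"z": 0.15,"claw": 100},{"ax": 0,"ay": 0,"az": 0,"x": -0.015,"y": 0.02,"z": 0.19,"claw": 100},{"ax": 0,"ay": 0,"az": 4,"x": -0.028,"y": 0.049,"z": 0.217,"claw": 100},{"ax": 0,"ay": 0,"az": 4,"x": -0.028,"y": 0.049,"z": 0.217,"claw": 100},{"ax": 0,"ay": 0,"az": 4,"x": -0.028,"y": 0.049,"z": 0.217,"claw": 100}])

```text
time_s: 54.15
tool_pos: [0.53, 0.0303, 0.2595]
tool_rot: [179.9, -0.0, 89.9]
force: [-0.5, -0.8, 0.4]
grip_width: 0.0869
```

Emit:
step_arm(series=[{"ax": 0,"ay": 0,"az": 0,"x": 0,"y": 0,"z": 0,"claw": 100},{"ax": 0,"ay": 0,"az": 0,"x": 0,"y": 0,"z": 0,"claw": 100},{"ax": 0,"ay": 0,"az": 0,"x": 0,"y": 0,"z": 0,"claw": 100},{"ax": 0,"ay": 0,"az": 0,"x": 0,"y": 0,"z": 0,"claw": 100}])

```text
time_s: 54.55
tool_pos: [0.5297, 0.0289, 0.2584]
tool_rot: [-179.9, 0.0, 89.8]
force: [-0.3, -0.2, 0.3]
grip_width: 0.0868
```

Run:
```python
from h import *
im,c=snap('wrist','w14'); print(np.load('pics/w14.npy').round(4))
a,_=snap('scene','s14'); crop(a,90,90,430,270,2.3,'s14c')
crop(im,160,10,360,240,2.4286,'w14c')
```

```text
[ 5.297000e-01  2.890000e-02  2.584000e-01 -1.799457e+02  4.900000e-02
  8.975200e+01]
```

View pics/w14c.png

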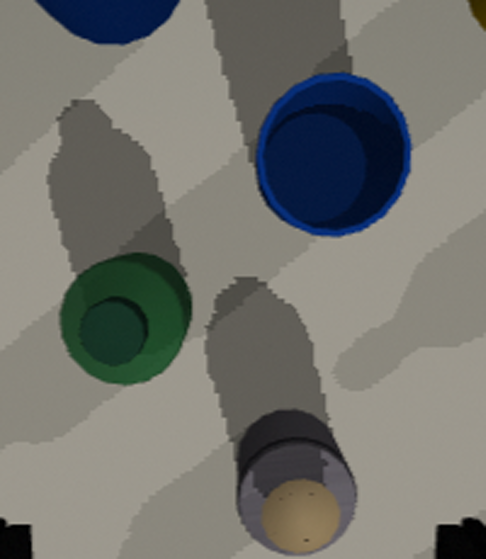

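View pics/s14c.png

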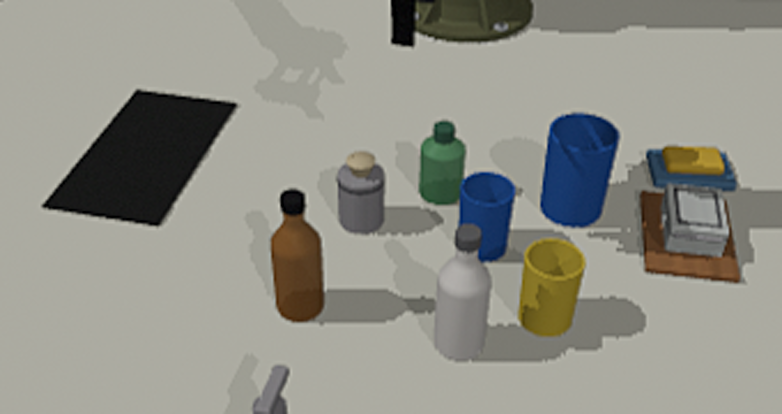

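Run:
```python
from h import *
im,c=load('wrist','w14')
s=lambda x,y:(160+(x-.7)/2.4286,10+(y-.7)/2.4286)
print('flask',onz(c,s(114,331),.098).round(4),'want .4838 .058')
print('cup',onz(c,s(334,154),.085).round(4),'want .570 .1245')
print('holder',onz(c,s(297,496),.07).round(4),'want .5583 -.0188')
a=cv2.imread('pics/scene0.png');b=cv2.imread('pics/s14.png')
for n,(x0,y0,x1,y1) in dict(cap=(270,140,296,158),cup=(286,160,318,185),hold=(232,150,262,195),white=(275,185,308,250),amber=(203,170,236,235),yellow=(312,190,348,240),big=(322,135,362,190),soap=(368,148,412,172)).items():
    T=a[y0:y1,x0:x1]; r=cv2.matchTemplate(b[y0-8:y1+8,x0-8:x1+8],T,cv2.TM_CCOEFF_NORMED); _,v,_,l=cv2.minMaxLoc(r); print(n,l[0]-8,l[1]-8,round(v,3))
```

```text
flask [0.4833 0.0596 0.098 ] want .4838 .058
cup [0.5686 0.1253 0.085 ] want .570 .1245
holder [ 0.558  -0.0185  0.07  ] want .5583 -.0188
cap 0 0 0.982
cup 0 0 0.95
hold 0 0 0.971
white 0 0 0.881
amber 0 0 1.0
yellow 0 0 0.991
big 0 0 0.989
soap 0 0 0.907
```

```bash
python3 -c "
from cell import workorder; print(workorder.sign_off())"
```

```text
the job is handed in; nothing more can be done
None
```

The job is done and handed in at about 55 s on the robot's clock, well inside the 144 s limit.

**What I did**
- I moved the brush holder, the small blue cup and the flask to the mat, with the box left in place.
- I then put the box on the board. The large blue cup stood too close for the gripper body if I set the box down centred. So I set it down 12 mm off to one side on purpose and pushed it back with the fingers.
- Last, I stood the flask, cup and holder back at their starting places.

**Last checks**
- **Box:** its centre is about 0.2 mm off the board's centre lengthwise and 2.4 mm off across. The sides are within about 0.1° of the board's. I left the 2.4 mm as it was. I did not measure the box again after that, only saw it still on the board in the last picture.
- **Flask, cup and holder:** all three stand upright, within about 2 mm of where they started, by the wrist camera. The before-and-after scene pictures show no whole-pixel shift.
- **Bystanders and look-alikes:** the two bottles, the soap dish, the yellow cup and the large blue cup show no shift either. The picture match was weaker for the white bottle (0.88) and the soap dish (0.91), probably because the box has gone from behind one and now overlaps the other.
- **Forces:** the tool force was under about 7 N at the end of every move call; I did not watch it during moves.

No check failed. The scene camera gave only a rough reading of the box during the push, so I used the wrist camera's overhead view instead.

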